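# Press the stud caps home on a batch of swatch bars

## Robot

A 6-joint arm with a two-finger parallel gripper is mounted at the origin on the work surface. World frame = base frame: x ahead of the robot, y to its left, z up, the work surface at z = 0. Lengths are in m, angles in rad, forces in N, time in s.
With the tool pointing down it reaches from about 0.25 to 0.85 m from the base axis. Payload 12.5 kg.
Tool frame: the origin (TCP) lies midway between the tips of the shut fingers; the grasp point (between the pads) lies 19 mm behind it (arm.tcp_to_grasp is the distance from the TCP to the grasp point, in m); z points along the fingers, y is the line along which they close (so a half turn about z gives the same grasp; the last joint's range is limited). The gripper opens to 93 mm and grips with 3 to 60 N. Pads are 15 mm wide; open, the fingers measure 128 mm over their backs; the gripper's body (75 mm by 188 mm) begins 65 mm behind the grasp point.
Start: joints at [-1.317, 0.351, 1.652, -0, 1.139, -0.085], TCP at [0.183, -0.519, 0.219] pointing down, gripper open.
Joint ranges: [-2.75, 2.75], [-0.79, 2.1], [0.01, 2.65], [-1.57, 4.71], [0.07, 3.14], [-2.87, 2.87]. Speed limits (rad/s): [2.22, 2.22, 2.79, 3.14, 3.14, 3.14].

## Interface

Orientations are given as a unit quaternion [x, y, z, w].
In Python, from station import status, optics, sign_off, finder, arm gives the robot as it stands.
- The arm moves only by the tool carry_out, never from a script. Its argument "targets" is a list that holds one entry, the list of rows, each a list of 7 numbers: the gripper's target within -1 to 1 (shut at 1, half-way at 0, fully open at -1), then the shift along the tool's x, y, z in m, then the turn, a rotation vector about the tool's x, y, z in units of 5 degrees (1.0 is 5 degrees). A call has 1 to 20 rows; each row is the pose to reach, as a shift and turn from the pose commanded when the call began, along the tool's axes at that moment; what a row does not reach only later rows make up. A row lasts 1/12 s, in which the tool goes at most 41.7 mm and 7.16 degrees, less where a joint would pass 70% of its speed; a pose out of reach is approached as far as the arm can. A call with a gripper value outside its range is refused whole. The fingers move at their own pace and stop on an object; "force" is the grip in N (left out, the last holds). Time passes only in rows, so rows that repeat a pose let the fingers close. It gives the time, the measured TCP pose, the force, the opening and the grip force at its end, in the units of the state.
- status.read_state(): the state, without advancing time (a new reading comes with each control period).
- optics.camera(name): name is "scene" or "top" or "wrist"; returns the picture (420x560x3 uint8, red, green, blue); there is no depth.
- optics.calibration(name): a dict with "mtx" (3x3 intrinsics, pixels), "pose" (4x4, takes a point from camera to world coordinates); the wrist camera has in their place "tool_from_camera" (4x4, takes a point from camera to tool coordinates, whose origin is the TCP and whose axes are the flange's). Camera axes: x right, y up, looking along -z (the intrinsics and any distortion apply to the point x, -y, -z); pixel columns grow to the right and rows downward; lengths in m; the calibration is good to about 2 mm. A picture is of the moment at which its call begins: read the wrist's pose just before it. calibration takes no time and is no camera call.
- sign_off(): hands the job in; it is judged then, once.
Trained networks look in the newest picture that a camera, given by its name, has taken for a name from the list of things; names that differ only in an ending like _2 or _b are one class to them, and where a whole thing is asked for, a point or a joint stands for the part that bears it (a point fixed in the world has none). Each returns a list of dicts, best first, with "conf" (0 to 1); they miss things now and then, are a little off and sometimes report something else, mostly with a low value. They report only what shows in the picture. A call takes as long as a camera call.
- finder.silhouettes(camera, thing): "region" (420x560 bool, what is visible of it) and "extent" ([centre column, centre row, width, height] in pixels, round what is visible of it).
- finder.tip_of(camera, thing): "at" ([column, row] in pixels: a listed point, or the origin of a listed thing).
The state is a dict: "t": time; "qpos": joint angles; "dq": joint speeds; "joint_efforts": joint torques, N m; "tool_pos": TCP position; "ee_rot": TCP orientation; "wrist_force": force on the tool from outside, world axes, zero at the start; "wrist_torque": the same for the moment, N m; "opening": finger opening in m; "grasp_force": force on a finger pad.
Only numpy, scipy, OpenCV 4.12 (cv2) and the standard library are available. Lean on these libraries where they do the work, as an engineer would, in place of code of your own. Each camera call takes 0.05 s, during which the arm holds its last target. There are 200 camera calls.

## Task

Set the brass studs on all the swatch bars lying on the mat together in the screw press: first crank the back gauge until its pointer stands at the red line, then lay all the bars side by side on the press bed, studs up and under the raised platen, each pushed stud end first until it butts squarely against the gauge. Give the handwheel a full turn down so that every stud cap is driven home, turn it all the way back up, and lay the finished bars flat in the white tray, studs up; leave the gauge at its mark, the platen up and the other things on the counter where they are.

Things in the scene. Friction and masses are not known exactly. Their poses are not given: they have to be found in the camera images.
- press: Green two-column screw press, fixed. Origin: on the counter, straight below the centre of the platen. +x points to the rear (bars go in from the open front, moving along +x), +y along the platen, +z up. Base 190 (x) by 310 (y) by 34 mm. Two columns, 24 mm across, at y = +-130 mm, x = 0, carry a crosshead 52 mm deep in x, 310 mm wide in y, 138 to 178 mm above the counter.
- press_bed (a point): Centre of the press's flat steel bed top, straight below the platen's centre, 50 mm above the counter; axes as press. The bed is 190 mm in x (95 mm to the front, 95 mm to the rear) by 210 mm in y; in front of it is only the bare counter, so a bar overhangs.
- platen_face (a point): Centre of the platen's flat under face, 44 mm in x by 225 mm in y; axes as press. It moves only up and down: 94 mm above the counter when raised, 64 mm when fully down.
- wheel (a joint): Angle of the press's 140 mm handwheel, which lies level on top (vertical axis through the press origin), rad. 0 = platen fully up; it grows clockwise seen from above, to the stop at 6.283 = one full turn = platen fully down. Wheel and screw sink with the platen: 30 mm for the full turn. Friction, about 0.08 N m, holds it where it is left.
- knob_grip (a point): Middle of the black upright spinner knob on the handwheel's rim: 25 mm across, 52 mm tall, 58 mm from the wheel's axis. This point is 30 mm above the knob's foot, about 270 mm above the counter with the platen up. The knob revolves freely on its pin, so the hand need not turn as it goes round. At wheel angle 0 it lies towards the press's +y.
- gauge (a joint): Position of the aluminium back gauge, a bar 200 mm wide (y) and 18 mm high on the bed against which the bars' ends are butted, m; grows to the rear. Its front face is at press x = 0.010 m + this value. The black pointer at its +y end is at the red line of the white scale (lines 10 mm apart) when the value is 0.020: face 30 mm behind the platen's centre. Range 0 to 0.045.
- crank (a joint): Angle of the gauge screw's crank handwheel, rad. The wheel, 80 mm across, is at the rear of the press; its level axis runs along press x at y = 0, 72 mm above the counter. At 0 the handle is at the top; with growing angle it goes from the top towards press +y, then down, and each turn moves the gauge 10 mm to the rear (turned back: to the front). Friction 0.06 N m holds it.
- crank_grip (a point): Middle of the free part of the crank's black handle, a level pin pointing to the rear (press +x), 20 mm across, 78 mm long, 32 mm from the crank's axis. This point is at press x = 0.180 m, 53 mm behind the handle's root and 25 mm from its free end. The handle revolves on its pin, so the hand may keep pointing down as it goes round.
- mat: Green cutting mat, 270 x 230 x 3 mm, fixed, on which the bars lie at the start. Origin under its centre.
- tray: White open tray for finished bars, fixed. Outside 275 (x) by 215 (y) by 35 mm high, walls and floor 4 mm. Origin under its centre, x and y along its sides.
- bar_a_mid (a point): Centre (half-way up) of beech swatch bar a: 180 (x) by 34 (y) by 10 (z) mm, about 80 g, z up. Its brass stud cap, 24 mm across and 4 mm thick, is on top, on the centre line, 60 mm from this point towards +x, so 30 mm from the +x end; a dark dot marks the other end. The bars are alike; two or three are present (None: absent).
- stud_a (a joint): How far the stud cap of bar a has been pressed down, m: 0 = its underside stands 6 mm above the bar, 0.006 = fully home. It takes about 8 N to drive and stays where it is left.
- bar_b_mid (a point): Centre (half-way up) of beech swatch bar b: 180 (x) by 34 (y) by 10 (z) mm, about 80 g, z up. Its brass stud cap, 24 mm across and 4 mm thick, is on top, on the centre line, 60 mm from this point towards +x, so 30 mm from the +x end; a dark dot marks the other end. The bars are alike; two or three are present (None: absent).
- stud_b (a joint): How far the stud cap of bar b has been pressed down, m: 0 = its underside stands 6 mm above the bar, 0.006 = fully home. It takes about 8 N to drive and stays where it is left.
- bar_c_mid (a point): Centre (half-way up) of beech swatch bar c: 180 (x) by 34 (y) by 10 (z) mm, about 80 g, z up. Its brass stud cap, 24 mm across and 4 mm thick, is on top, on the centre line, 60 mm from this point towards +x, so 30 mm from the +x end; a dark dot marks the other end. The bars are alike; two or three are present (None: absent).
- stud_c (a joint): How far the stud cap of bar c has been pressed down, m: 0 = its underside stands 6 mm above the bar, 0.006 = fully home. It takes about 8 N to drive and stays where it is left.
- jar: Bystander: glass jar with a green lid, 62 mm across, 75 mm tall. Origin at the centre of its underside.
- bottle: Bystander: white plastic bottle with a blue cap, 56 mm across, 150 mm tall. Origin at the centre of its underside.
- spool_blue: Bystander: blue thread spool, 48 mm across, 56 mm tall. Origin at the centre of its underside.
- spool_red: Bystander: red thread spool, 48 mm across, 56 mm tall. Origin at the centre of its underside.
- tape: Bystander: round yellow tape-measure case, 60 mm across, 20 mm high. Origin at the centre of its underside.
- stud_dish: Bystander: steel dish of loose studs, 90 mm across, 30 mm high. Origin at the centre of its underside.

How it is judged:
On the way, in this order (a step that is already met when the one before it is completed fails the run):
1. the back gauge's pointer stands at the red line (value of joint gauge between 0.0178 and 0.0222 m), for 0.3 s.
2. every bar lies on the bed, its end butted against the gauge, its stud under the platen (all of step 1 and x of bar_a_mid in the frame of press between -0.066 and -0.055 m and y of bar_a_mid in the frame of press between -0.1 and 0.1 m and z of bar_a_mid in the frame of press between 0.051 and 0.059 m and angle between the x axis of each of bar_a_mid, bar_b_mid, bar_c_mid and the x axis of press, either way round below 0.12 rad and angle between each of bar_a_mid, bar_b_mid, bar_c_mid's own z axis and vertical below 0.1 rad and x of bar_b_mid in the frame of press between -0.066 and -0.055 m and y of bar_b_mid in the frame of press between -0.1 and 0.1 m and z of bar_b_mid in the frame of press between 0.051 and 0.059 m and x of bar_c_mid in the frame of press between -0.066 and -0.055 m and y of bar_c_mid in the frame of press between -0.1 and 0.1 m and z of bar_c_mid in the frame of press between 0.051 and 0.059 m), for 0.2 s.
3. the handwheel has been given its full turn down and every stud cap is home (value of joint wheel above 5.8 rad and value of joint each of stud_a, stud_b, stud_c above 0.0045 m), for 0.1 s.
4. the handwheel has been turned all the way back up (value of joint wheel below 0.4 rad), for 0.2 s.
At the end, for the whole second after the job is handed in: every bar lies flat (within 0.3 rad) inside the white tray, stud side up, its stud cap within 1.5 mm of fully home; the platen is up (wheel below 0.4 rad) and the gauge within 2.2 mm of the red line (all of step 1 and value of joint each of stud_a, stud_b, stud_c above 0.0045 m and value of joint wheel below 0.4 rad and x of bar_a_mid in the frame of tray between -0.135 and 0.135 m and y of bar_a_mid in the frame of tray between -0.105 and 0.105 m and z of each of bar_a_mid, bar_b_mid, bar_c_mid in the frame of tray below 0.028 m and angle between each of bar_a_mid, bar_b_mid, bar_c_mid's own z axis and vertical below 0.3 rad and x of bar_b_mid in the frame of tray between -0.135 and 0.135 m and y of bar_b_mid in the frame of tray between -0.105 and 0.105 m and x of bar_c_mid in the frame of tray between -0.135 and 0.135 m and y of bar_c_mid in the frame of tray between -0.105 and 0.105 m); the robot touches nothing.
It fails at once if a bystander (jar, bottle, spools, tape measure, stud dish) is pushed more than 4 cm or tipped over (distance of any of jar, bottle, spool_blue, spool_red, tape, stud_dish from where it was at the start of the episode above 0.04 m or angle between any of jar, bottle, spool_blue, spool_red, tape, stud_dish's own z axis and vertical above 0.7 rad).
Of bar_a, bar_b, bar_c only 2 to 3 are there at a start; the rules pass over those that are not, and their reading is None.
At some moment in a run one of bar_a, bar_b, bar_c may be knocked a few centimetres aside while the robot is not near it.
Once in a run the grip may slacken for a moment while it holds something.
It also fails if it takes over 210 s, if anything falls off the work surface, if the arm or the gripper's body presses on something with over 40 N, if the wrist force passes 120 N, or if a joint passes its speed limit or range.

## Working session

There is one attempt and no reset: what is moved stays moved. The work goes in short steps, Python scripts to look and compute and a tool call to move; the robot and the scene stay as the last step left them, time stands still between calls to the robot, and variables do not carry over. Pictures are saved under pics/ and viewed, at most 14 in all, crops included, and the job is handed in when it is done.

Besides the shell and the picture viewer there is one more tool, called after "Emit:" as name(argument=value, ...), one argument or row to a line, values as JSON. carry_out: Moves the arm, as the interface text tells. Its arguments: {"type":"object","properties":{"targets":{"type":"array"},"force":{"type":"number"}},"required":["targets"]}

```bash
mkdir -p pics; ls; cat > h.py <<'E'
import numpy as np, cv2
from scipy.spatial.transform import Rotation as R
from station import status, optics, sign_off, finder, arm
def save(cam,name):
    im=optics.camera(cam); cv2.imwrite('pics/'+name,im[:,:,::-1]); return im
def campose(cam):
    c=optics.calibration(cam)
    if 'pose' in c: return c, np.array(c['pose'])
    s=status.read_state(); T=np.eye(4); T[:3,:3]=R.from_quat(s['ee_rot']).as_matrix(); T[:3,3]=s['tool_pos']
    return c, T@np.array(c['tool_from_camera'])
def ray(cam,uv):
    c,P=campose(cam); d=c.get('dist',c.get('distortion'))
    p=cv2.undistortPoints(np.array([[uv]],float),np.array(c['mtx']),None if d is None else np.array(d,float))[0,0]
    return P[:3,3], P[:3,:3]@np.array([p[0],-p[1],-1.])
def atz(cam,uv,z):
    o,v=ray(cam,uv); return o+v*(z-o[2])/v[2]
def proj(cam,X):
    c,P=campose(cam); q=np.linalg.inv(P)@np.append(X,1); d=c.get('dist',c.get('distortion'))
    return cv2.projectPoints(np.array([[q[0],-q[1],-q[2]]]),np.zeros(3),np.zeros(3),np.array(c['mtx']),None if d is None else np.array(d,float))[0][0,0]
def st():
    s=status.read_state(); print({k:np.round(v,4).tolist() for k,v in s.items() if k in('t','qpos','tool_pos','ee_rot','wrist_force','opening','grasp_force')})
    return s
def rows(dw):
    "world shift -> tool shift"
    return R.from_quat(status.read_state()['ee_rot']).inv().apply(dw)
E
python3 - <<'E'
from h import *
s=st(); print(optics.calibration('top')); print(optics.calibration('wrist'));print(arm.tcp_to_grasp, [x for x in dir(arm) if x[0]!='_'])
a=save('top','t0.png'); b=save('scene','s0.png')
for n in ['press','press_bed','platen_face','knob_grip','crank_grip','mat','tray','bar_a_mid','jar','bottle','spool_blue','spool_red','tape','stud_dish']:
  for cam in ['top','scene']:
    print(n,cam,[(round(d['conf'],2),np.round(d['at']).tolist()) for d in finder.tip_of(cam,n)[:4]])
E
```

```text
pics
{'t': 0.0, 'qpos': [-1.3166, 0.3512, 1.6524, -0.0, 1.1391, -0.0846], 'tool_pos': [0.1827, -0.5184, 0.2181], 'ee_rot': [0.9857, 0.1686, -0.0001, -0.0006], 'wrist_force': [0.1822, 1.6014, 0.2229], 'grasp_force': 0.0, 'opening': 0.0927}
{'mtx': array([[455.40668868,   0.        , 277.71308019],
       [  0.        , 455.40668868, 213.3261428 ],
       [  0.        ,   0.        ,   1.        ]]), 'pose': array([[-2.92905899e-02,  9.86030329e-01, -1.63970275e-01,
         3.73449770e-01],
       [-9.99554933e-01, -2.98216606e-02, -7.77629800e-04,
        -3.54570005e-02],
       [-5.65663244e-03,  1.63874520e-01,  9.86464974e-01,
         1.20657144e+00],
       [ 0.00000000e+00,  0.00000000e+00,  0.00000000e+00,
         1.00000000e+00]])}
{'mtx': array([[323.69755128,   0.        , 277.57539084],
       [  0.        , 323.69755128, 211.45767441],
       [  0.        ,   0.        ,   1.        ]]), 'tool_from_camera': array([[-1.41287241e-04,  9.62043268e-01,  2.72896924e-01,
         7.53850277e-02],
       [ 9.99999638e-01, -9.30836275e-05,  8.45878597e-04,
        -4.26640617e-
[... 847 characters left out ...]
[(0.86, [340.0, 175.0])]
bar_a_mid top [(0.68, [242.0, 230.0])]
bar_a_mid scene [(0.57, [289.0, 231.0])]
jar top [(0.69, [221.0, 147.0])]
jar scene [(0.55, [371.0, 257.0])]
bottle top [(0.7, [293.0, 143.0]), (0.21, [189.0, 314.0])]
bottle scene [(0.69, [336.0, 306.0])]
spool_blue top [(0.62, [181.0, 153.0]), (0.27, [356.0, 180.0])]
spool_blue scene [(0.85, [380.0, 229.0])]
spool_red top [(0.71, [262.0, 144.0]), (0.6, [189.0, 317.0]), (0.49, [419.0, 214.0]), (0.47, [253.0, 258.0])]
spool_red scene [(0.57, [253.0, 172.0]), (0.51, [235.0, 298.0])]
tape top [(0.93, [400.0, 165.0])]
tape scene [(0.57, [242.0, 391.0])]
stud_dish top [(0.85, [261.0, 139.0])]
stud_dish scene [(0.69, [355.0, 286.0])]
```

```bash
python3 -c "
import cv2,numpy as np
a=cv2.imread('pics/t0.png');b=cv2.imread('pics/s0.png');cv2.imwrite('pics/ts.png',cv2.resize(a,(800,600)))"
```

```text
(no output)
```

View pics/ts.png

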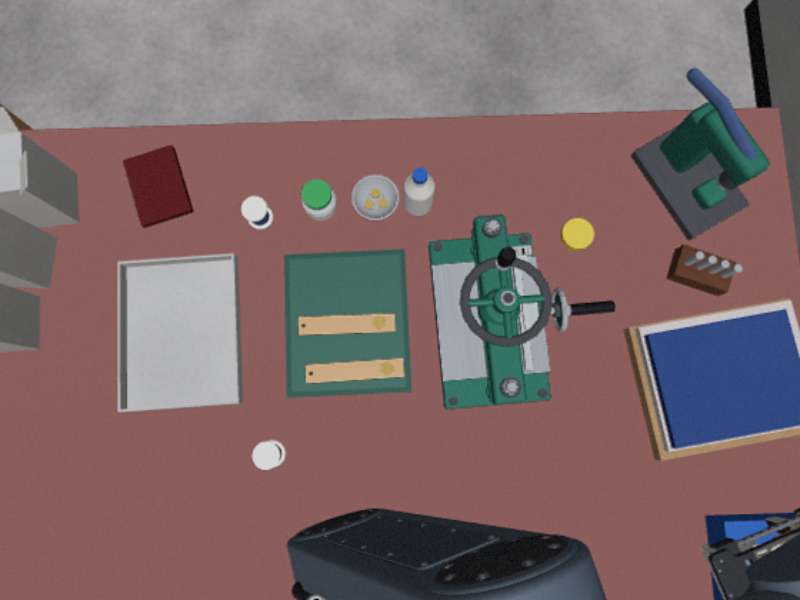

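View pics/s0.png

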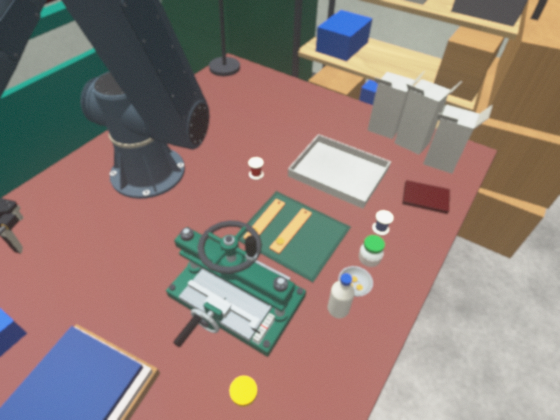

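Two bars lie on the mat, dots to the left and studs towards the press. In the 800x600 top view their centres are near (347,324) and (354,370). The press is at (500,310) with its rear to the right, and the tray is at (180,332). Next I'll fit positions.

```bash
python3 - <<'E'
from h import *
s=10/14.28571*1
k=0.7
def w(n,u,v,z): 
    p=atz('top',(u*k,v*k),z); print(n,np.round(p,4)); return p
a=w('col+',492,227,.19);b=w('col-',510,386,.19)
w('hub',508,298,.245); w('knobtop',507,256,.30); 
w('baseFL',430,242,.034);w('baseFR',446,408,.034);w('baseRR',550,401,.034);w('baseRL',531,234,.034)
w('crank end',614,306,.1);w('crankroot',568,309,.1)
for n,p in dict(trTL=(118,262),trTR=(235,255),trBR=(241,404),trBL=(119,411)).items(): w(n,*p,.035)
im=cv2.imread('pics/t0.png'); hsv=cv2.cvtColor(im,cv2.COLOR_BGR2HSV)
m=((hsv[...,0]>8)&(hsv[...,0]<28)&(hsv[...,1]>80)&(hsv[...,2]>140)).astype(np.uint8)
m[:, :200]=0; m[:, 285:]=0; m[:215]=0; m[280:]=0
n,l,stt,c=cv2.connectedComponentsWithStats(m)
for i in range(1,n):
  if stt[i,4]>200:
    r=cv2.minAreaRect(np.argwhere(l==i)[:,::-1].astype(np.float32)); 
    q=[atz('top',p,.0125) for p in cv2.boxPoints(r)]; q=np.array(q)
    e=[q[1]-q[0],q[2]-q[1]]; L=max(e,key=np.linalg.norm)
    print('bar',np.round(q.mean(0),4),[round(np.linalg.norm(x),3) for x in e],np.degrees(np.arctan2(L[1],L[0])), r)
for n in ['press_bed','crank_grip','tray','bar_a_mid','mat']: pass
for n,p in dict(jar=(221,147),bottle=(293,143),spool=(187,318),tape=(404,163),dish=(262,139)).items(): print(n,np.round(atz('top',p,.02),3))
E
```

```text
col+ [ 0.665  -0.1921  0.19  ]
col- [ 0.4095 -0.2064  0.19  ]
hub [ 0.5385 -0.2018  0.245 ]
knobtop [ 0.59   -0.1943  0.3   ]
baseFL [ 0.6845 -0.0997  0.034 ]
baseFR [ 0.3795 -0.1167  0.034 ]
baseRR [ 0.3864 -0.3023  0.034 ]
baseRL [ 0.694  -0.2879  0.034 ]
crank end [ 0.5439 -0.4081  0.1   ]
crankroot [ 0.5411 -0.3288  0.1   ]
trTL [0.6639 0.4786 0.035 ]
trTR [0.6706 0.2621 0.035 ]
trBR [0.3973 0.2482 0.035 ]
trBL [0.3913 0.4657 0.035 ]
bar [0.539  0.0602 0.0125] [np.float64(0.178), np.float64(0.033)] -89.65903653908947 ((242.30953979492188, 226.6675262451172), (12.492034912109375, 67.1000747680664), 87.95458984375)
bar [0.4528 0.0476 0.0125] [np.float64(0.179), np.float64(0.033)] -87.75987155920049 ((247.66751098632812, 259.1781311035156), (12.693985939025879, 68.25167083740234), 86.05481719970703)
jar [0.757 0.114 0.02 ]
bottle [ 0.763 -0.082  0.02 ]
spool [0.308 0.204 0.02 ]
tape [ 0.697 -0.378  0.02 ]
dish [0.776 0.002 0.02 ]
```

```bash
cat >> h.py <<'E'
PO=np.array([.537,-.2005,0]); PX=np.array([np.sin(np.radians(3.2)),-np.cos(np.radians(3.2)),0]); PY=np.array([PX[1]*-1,PX[0],0])
def P2W(x,y,z): return PO+x*PX+y*PY+np.array([0,0,z])
def W2P(p): d=np.array(p)-PO; return np.array([d@PX,d@PY,d[2]])
def plan(pos,az=None):
    "TCP pos, azimuth (deg) of tool x, pointing down"
    s=status.read_state(); R0=R.from_quat(s['ee_rot']); sh=R0.inv().apply(np.array(pos)-s['tool_pos'])
    rv=np.zeros(3)
    if az is not None:
        a=np.radians(az); x=np.array([np.cos(a),np.sin(a),0]); z=np.array([0,0,-1.]); M=np.c_[x,np.cross(z,x),z]
        rv=(R0.inv()*R.from_matrix(M)).as_rotvec(degrees=True)/5
    print('shift',np.round(sh,4).tolist(),'turn',np.round(rv,2).tolist(),'rows>=',max(np.linalg.norm(sh)/.0417,np.linalg.norm(rv)*5/7.16))
E
python3 - <<'E'
from h import *
print(PY, P2W(.18,0,.104)); plan(P2W(.18,0,.2),-86.8)
E
```

```text
[0.99844076 0.0558215  0.        ] [ 0.54704787 -0.38021934  0.104     ]
shift [0.3896, -0.0096, 0.0186] turn [-0.0, 0.0, 21.24] rows>= 14.83342959639657
```

Emit:
carry_out(
  targets=[
    [[-0.4,0.02,0,-0.02,0,0,1.3],[-0.4,0.05,-0.001,-0.03,0,0,2.6],[-0.4,0.08,-0.002,-0.03,0,0,3.9],[-0.4,0.11,-0.003,-0.03,0,0,5.2],[-0.4,0.14,-0.004,-0.03,0,0,6.5],[-0.4,0.17,-0.005,-0.03,0,0,7.8],[-0.4,0.2,-0.006,-0.03,0,0,9.1],[-0.4,0.23,-0.007,-0.03,0,0,10.4],[-0.4,0.26,-0.008,-0.03,0,0,11.7],[-0.4,0.29,-0.009,-0.02,0,0,13],[-0.4,0.31,-0.0096,-0.01,0,0,14.3],[-0.4,0.33,-0.0096,0,0,0,15.6],[-0.4,0.35,-0.0096,0.01,0,0,16.9],[-0.4,0.37,-0.0096,0.015,0,0,18.2],[-0.4,0.3896,-0.0096,0.0186,0,0,19.5],[-0.4,0.3896,-0.0096,0.0186,0,0,20.6],[-0.4,0.3896,-0.0096,0.0186,0,0,21.24],[-0.4,0.3896,-0.0096,0.0186,0,0,21.24]],
  ],
)

```text
t: 3.0
tool_pos: [0.5473, -0.3799, 0.1997]
ee_rot: [0.726, -0.688, -0.0, 0.0]
wrist_force: [-0.6, -0.6, 0.5]
opening: 0.0652
grasp_force: 0.0
```

```bash
python3 - <<'E'
from h import *
st(); im=save('wrist','w1.png')
cv2.imwrite('pics/w1b.png',cv2.resize(im[:,:,::-1],(800,600),interpolation=cv2.INTER_CUBIC))
for n in ['crank_grip','gauge','crank','press_bed']: print(n,[(round(d['conf'],2),np.round(d['at']).tolist()) for d in finder.tip_of('wrist',n)[:3]])
print(proj('wrist',P2W(.18,0,.104)))
E
```

```text
{'t': 3.0, 'qpos': [-0.6766, 0.5814, 1.3403, 0.0, 1.2204, 2.4109], 'tool_pos': [0.5473, -0.3799, 0.1997], 'ee_rot': [0.7259, -0.6877, -0.0002, 0.0], 'wrist_force': [-0.6154, -0.5921, 0.5425], 'grasp_force': 0.0, 'opening': 0.0652}
crank_grip [(0.9, [282.0, 213.0])]Traceback (most recent call last):
  File "<stdin>", line 4, in <module>
ValueError: it knows: bar_a_mid, bar_b_mid, bar_c_mid, bottle, crank_grip, jar, knob_grip, mat, platen_face, press, press_bed, spool_blue, spool_red, stud_dish, tape, tray
```

View pics/w1b.png

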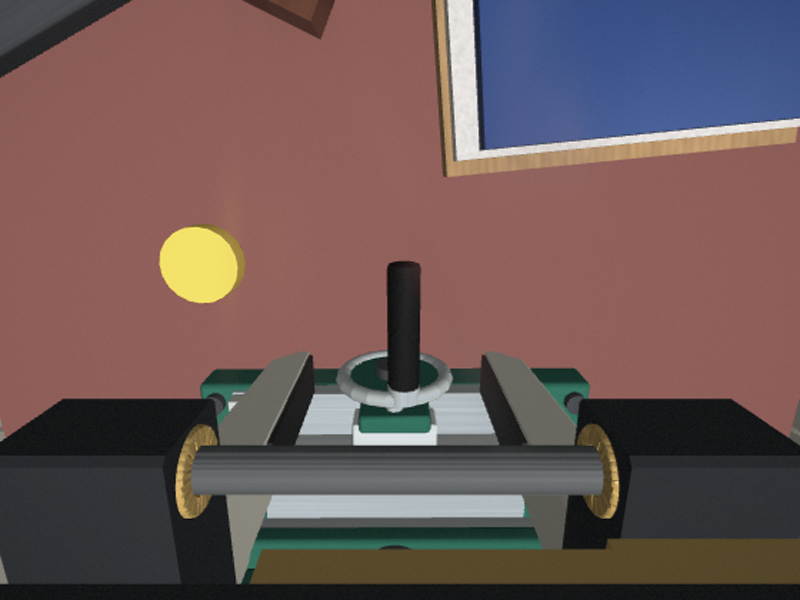

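```bash
python3 - <<'E'
from h import *
for x in (.127,.205): print(proj('wrist',P2W(x,0,.104)))
a=cv2.imread('pics/s0.png')[265:350,195:310]; b=cv2.imread('pics/t0.png')[150:290,295:440]
a=cv2.resize(a,None,fx=4.5,fy=4.5,interpolation=3); b=cv2.resize(b,None,fx=2,fy=2,interpolation=3)
o=np.zeros((600,800,3),np.uint8); o[:a.shape[0],:a.shape[1]]=a; o[600-215:,:290]=b[:215]
b2=cv2.resize(cv2.imread('pics/t0.png')[165:215,345:395],None,fx=4.2,fy=4.2,interpolation=3); o[390:,300:510]=b2
c=cv2.resize(cv2.imread('pics/w1.png')[250:370,130:420],None,fx=.97,fy=1.7,interpolation=3); o[390:390+c.shape[0],515:515+c.shape[1]]=c[:210,:285]
cv2.imwrite('pics/c1.png',o)
for xg in (0,.02,.045): print(xg, proj('scene',P2W(.01+xg,.1,.068)), proj('top',P2W(.01+xg,.1,.068)))
E
```

```text
[276.75086925 269.4997777 ]
[276.89535583 183.08780576]
0 [265.65824313 304.44453594] [343.34257495 182.58244435]
0.02 [261.16480474 311.03736436] [351.11297891 181.92458935]
0.045 [255.39254117 319.50650092] [360.82284565 181.10253629]
```

View pics/c1.png

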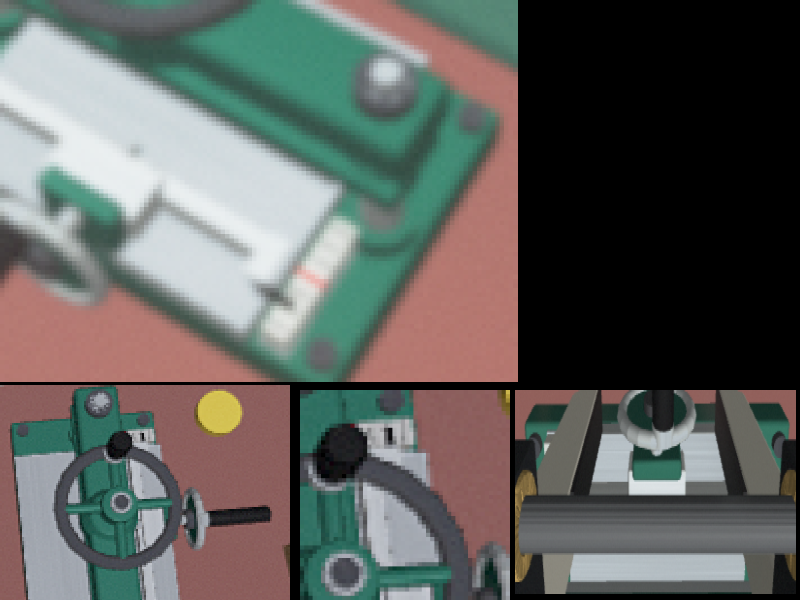

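The wrist view shows the crank handle near the top, centred at about (282,227) px. The scene crop shows the pointer behind the red line by roughly 15–19 mm, so the crank turns backward nearly two turns. Next: descend and grip the handle.

Emit:
carry_out(
  targets=[
    [[-0.4,0,0.0035,0.03,0,0,0],[-0.4,0,0.0035,0.06,0,0,0],[-0.4,0,0.0035,0.09,0,0,0],[-0.4,0,0.0035,0.115,0,0,0],[-0.4,0,0.0035,0.115,0,0,0],[1,0,0.0035,0.115,0,0,0],[1,0,0.0035,0.115,0,0,0],[1,0,0.0035,0.115,0,0,0],[1,0,0.0035,0.115,0,0,0],[1,0,0.0035,0.115,0,0,0],[1,0,0.0035,0.115,0,0,0],[1,0,0.0035,0.115,0,0,0]],
  ],
  force=15,
)

```text
t: 4.1
tool_pos: [0.5437, -0.3804, 0.0855]
ee_rot: [0.727, -0.687, 0.0, -0.0]
wrist_force: [0.4, 0.1, -0.2]
opening: 0.0228
grasp_force: 0.0
```

```bash
python3 - <<'E'
from h import *
r=.032
t0=.14
for i in range(1,21):
    a=t0+i*2*np.pi/20; print([1,0,round(r*(np.sin(a)-np.sin(t0)),4),round(r*(np.cos(t0)-np.cos(a)),4),0,0,0],end=', ')
E
```

```text
[1, 0, np.float64(0.0096), np.float64(0.0029), 0, 0, 0], [1, 0, np.float64(0.0178), np.float64(0.0087), 0, 0, 0], [1, 0, np.float64(0.0238), np.float64(0.0167), 0, 0, 0], [1, 0, np.float64(0.0271), np.float64(0.0261), 0, 0, 0], [1, 0, np.float64(0.0272), np.float64(0.0362), 0, 0, 0], [1, 0, np.float64(0.0243), np.float64(0.0457), 0, 0, 0], [1, 0, np.float64(0.0185), np.float64(0.0539), 0, 0, 0], [1, 0, np.float64(0.0105), np.float64(0.0599), 0, 0, 0], [1, 0, np.float64(0.0011), np.float64(0.0632), 0, 0, 0], [1, 0, np.float64(-0.0089), np.float64(0.0634), 0, 0, 0], [1, 0, np.float64(-0.0185), np.float64(0.0604), 0, 0, 0], [1, 0, np.float64(-0.0267), np.float64(0.0547), 0, 0, 0], [1, 0, np.float64(-0.0327), np.float64(0.0467), 0, 0, 0], [1, 0, np.float64(-0.036), np.float64(0.0372), 0, 0, 0], [1, 0, np.float64(-0.0362), np.float64(0.0272), 0, 0, 0], [1, 0, np.float64(-0.0332), np.float64(0.0176), 0, 0, 0], [1, 0, np.float64(-0.0275), np.float64(0.0094), 0, 0, 0], [1, 0, np.float64(-0.0195), np.float64(0.0034), 0, 0, 0], [1, 0, np.float64(-0.01), np.float64(0.0002), 0, 0, 0], [1, 0, np.float64(-0.0), np.float64(-0.0), 0, 0, 0],
```

Emit:
carry_out(
  targets=[
    [[1,0,0,0,0,0,0],[1,0,0,0,0,0,0],[1,0,0,0,0,0,0]],
  ],
)

```text
t: 4.35
tool_pos: [0.5436, -0.3805, 0.0852]
ee_rot: [0.727, -0.687, 0.0, 0.0]
wrist_force: [-1.2, 0.3, 2.3]
opening: 0.0196
grasp_force: 15.0
```

Emit:
carry_out(
  targets=[
    [[1,0,0.0096,0.0029,0,0,0],[1,0,0.0178,0.0087,0,0,0],[1,0,0.0238,0.0167,0,0,0],[1,0,0.0271,0.0261,0,0,0],[1,0,0.0272,0.0362,0,0,0]],
  ],
)

```text
t: 4.77
tool_pos: [0.5173, -0.382, 0.0489]
ee_rot: [0.726, -0.687, 0.002, -0.001]
wrist_force: [14.7, 4.1, 4.7]
opening: 0.0197
grasp_force: 15.0
```

Emit:
carry_out(
  targets=[
    [[1,0,-0.0039,0.0095,0,0,0],[1,0,-0.0097,0.0177,0,0,0],[1,0,-0.0177,0.0237,0,0,0],[1,0,-0.0271,0.027,0,0,0],[1,0,-0.0371,0.0272,0,0,0],[1,0,-0.0467,0.0242,0,0,0],[1,0,-0.0549,0.0185,0,0,0],[1,0,-0.0609,0.0105,0,0,0],[1,0,-0.0642,0.001,0,0,0],[1,0,-0.0644,-0.009,0,0,0],[1,0,-0.0614,-0.0186,0,0,0],[1,0,-0.0557,-0.0268,0,0,0],[1,0,-0.0477,-0.0328,0,0,0],[1,0,-0.0382,-0.036,0,0,0],[1,0,-0.0282,-0.0362,0,0,0]],
  ],
)

```text
t: 6.02
tool_pos: [0.5435, -0.3804, 0.0857]
ee_rot: [0.727, -0.687, 0.0, -0.0]
wrist_force: [4.0, -1.8, -6.3]
opening: 0.0193
grasp_force: 15.0
```

```bash
python3 - <<'E'
from h import *
st(); im=save('scene','s2.png')
a=cv2.imread('pics/s0.png')[305:350,235:295]; b=cv2.imread('pics/s2.png')[305:350,235:295]
o=np.hstack([cv2.resize(x,None,fx=6.6,fy=6.6,interpolation=3) for x in (a,b)]); cv2.imwrite('pics/c2.png',o); print(o.shape)
E
```

```text
{'t': 6.0167, 'qpos': [-0.6809, 0.6987, 1.4364, 0.0002, 1.0058, 2.4048], 'tool_pos': [0.5435, -0.3804, 0.0857], 'ee_rot': [0.7265, -0.6871, 0.0003, -0.0001], 'wrist_force': [4.0351, -1.7578, -6.2545], 'grasp_force': 14.9997, 'opening': 0.0193}
(297, 792, 3)
```

View pics/c2.png

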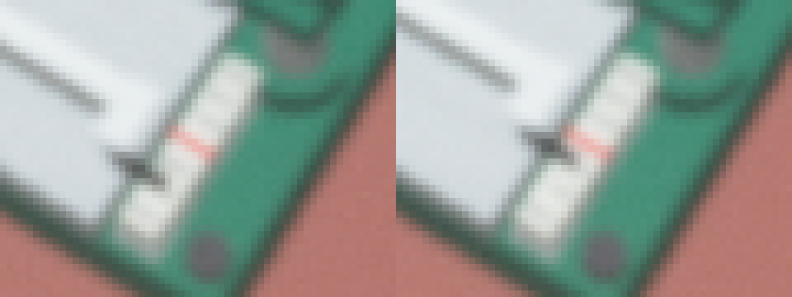

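The pointer moved from (140,167) to (149,147) in the crop and is still about 0.95 of a turn behind the red line, so I'll give it one more turn.

Emit:
carry_out(
  targets=[
    [[1,0,0.0096,0.0029,0,0,0],[1,0,0.0178,0.0087,0,0,0],[1,0,0.0238,0.0167,0,0,0],[1,0,0.0271,0.0261,0,0,0],[1,0,0.0272,0.0362,0,0,0],[1,0,0.0243,0.0457,0,0,0],[1,0,0.0185,0.0539,0,0,0],[1,0,0.0105,0.0599,0,0,0],[1,0,0.0011,0.0632,0,0,0],[1,0,-0.0089,0.0634,0,0,0],[1,0,-0.0185,0.0604,0,0,0],[1,0,-0.0267,0.0547,0,0,0],[1,0,-0.0327,0.0467,0,0,0],[1,0,-0.036,0.0372,0,0,0],[1,0,-0.0362,0.0272,0,0,0],[1,0,-0.0332,0.0176,0,0,0],[1,0,-0.0275,0.0094,0,0,0],[1,0,-0.0195,0.0034,0,0,0],[1,0,-0.01,0.0002,0,0,0],[1,0,-0.0005,0,0,0,0]],
  ],
)

```text
t: 7.73
tool_pos: [0.544, -0.3804, 0.0857]
ee_rot: [0.727, -0.687, 0.0, -0.0]
wrist_force: [3.5, -2.6, -4.6]
opening: 0.0192
grasp_force: 15.0
```

```bash
python3 - <<'E'
from h import *
st(); im=save('scene','s3.png')
a=cv2.imread('pics/s0.png')[305:350,235:295]; b=cv2.imread('pics/s3.png')[305:350,235:295]
o=np.hstack([cv2.resize(x,None,fx=6.6,fy=6.6,interpolation=3) for x in (a,b)]); cv2.imwrite('pics/c3.png',o)
E
```

```text
{'t': 7.7333, 'qpos': [-0.6804, 0.6993, 1.4352, 0.0002, 1.0064, 2.4053], 'tool_pos': [0.544, -0.3804, 0.0857], 'ee_rot': [0.7266, -0.6871, 0.0003, -0.0001], 'wrist_force': [3.466, -2.5848, -4.6163], 'grasp_force': 14.9997, 'opening': 0.0192}
```

View pics/c3.png

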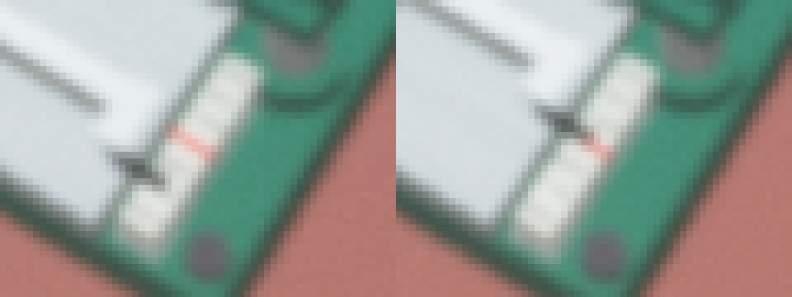

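The pointer tip now meets the red line. Release the handle, rise over the wheel and head to the bars.

Emit:
carry_out(
  targets=[
    [[-0.3,0,0,0,0,0,0],[-0.3,0,0,0,0,0,0],[-0.3,0,0,0,0,0,0],[-0.3,0,0,-0.03,0,0,0],[-0.3,0,0,-0.07,0,0,0],[-0.3,0,0,-0.11,0,0,0],[-0.3,0,0,-0.15,0,0,-1.2],[-0.3,0,0,-0.19,0,0,-2.5],[-0.3,0,0,-0.23,0,0,-3.8],[-0.3,-0.02,0,-0.265,0,0,-5.1],[-0.3,-0.05,0,-0.28,0,0,-6.4],[-0.3,-0.09,0,-0.28,0,0,-7.7],[-0.3,-0.13,0,-0.28,0,0,-9],[-0.3,-0.17,0,-0.28,0,0,-10.3],[-0.3,-0.21,0,-0.28,0,0,-11.6],[-0.3,-0.25,0,-0.28,0,0,-12.9],[-0.3,-0.29,0,-0.28,0,0,-14.2],[-0.3,-0.33,0,-0.28,0,0,-15.5],[-0.3,-0.37,0,-0.28,0,0,-16.8],[-0.3,-0.41,0,-0.28,0,0,-18]],
  ],
)

```text
t: 9.45
tool_pos: [0.5216, 0.0312, 0.3651]
ee_rot: [1.0, 0.031, -0.0, -0.0]
wrist_force: [1.2, -0.5, -0.2]
opening: 0.0608
grasp_force: 0.0
```

```bash
python3 - <<'E'
from h import *
st(); plan([.539,.125,.17],90.3)
E
```

```text
{'t': 9.45, 'qpos': [-0.0294, 0.1882, 1.5071, 0.0001, 1.4465, 1.4793], 'tool_pos': [0.5216, 0.0312, 0.3651], 'ee_rot': [0.9995, 0.031, -0.0001, -0.0001], 'wrist_force': [1.1941, -0.5377, -0.2057], 'grasp_force': 0.0, 'opening': 0.0608}
shift [0.0232, -0.0925, 0.1951] turn [-0.0, 0.0, -17.35] rows>= 12.114952668933748
```

Emit:
carry_out(
  targets=[
    [[-0.3,0.002,-0.01,0.015,0,0,-1.3],[-0.3,0.004,-0.02,0.03,0,0,-2.6],[-0.3,0.006,-0.03,0.045,0,0,-3.9],[-0.3,0.008,-0.04,0.06,0,0,-5.2],[-0.3,0.01,-0.05,0.075,0,0,-6.5],[-0.3,0.012,-0.06,0.09,0,0,-7.8],[-0.3,0.014,-0.07,0.105,0,0,-9.1],[-0.3,0.016,-0.08,0.12,0,0,-10.4],[-0.3,0.018,-0.09,0.135,0,0,-11.7],[-0.3,0.02,-0.0925,0.15,0,0,-13],[-0.3,0.0232,-0.0925,0.165,0,0,-14.3],[-0.3,0.0232,-0.0925,0.18,0,0,-15.6],[-0.3,0.0232,-0.0925,0.1951,0,0,-16.7],[-0.3,0.0232,-0.0925,0.1951,0,0,-17.35],[-0.3,0.0232,-0.0925,0.1951,0,0,-17.35]],
  ],
)

```text
t: 10.7
tool_pos: [0.5397, 0.123, 0.169]
ee_rot: [0.706, 0.708, -0.001, -0.001]
wrist_force: [0.2, 0.3, -0.1]
opening: 0.0604
grasp_force: 0.0
```

```bash
cat >> h.py <<'E'
def bars(cam,z,im):
    hsv=cv2.cvtColor(im,cv2.COLOR_RGB2HSV); out=[]
    m=((hsv[...,0]>8)&(hsv[...,0]<28)&(hsv[...,1]>80)&(hsv[...,2]>130)).astype(np.uint8)
    n,l,s,c=cv2.connectedComponentsWithStats(m)
    for i in range(1,n):
        if s[i,4]>400:
            r=cv2.minAreaRect(np.argwhere(l==i)[:,::-1].astype(np.float32)); q=np.array([atz(cam,p,z) for p in cv2.boxPoints(r)])
            e=[q[1]-q[0],q[2]-q[1]]; L=max(e,key=np.linalg.norm); print('bar',np.round(q.mean(0)[:2],4),np.round([np.linalg.norm(x) for x in e],3),round(np.degrees(np.arctan2(L[1],L[0])),1),s[i].tolist())
E
python3 - <<'E'
from h import *
st(); im=save('wrist','w4.png'); bars('wrist',.013,im)
bars('top',.0125,save('top','t4.png'))
cv2.imwrite('pics/w4b.png',im[:,:,::-1])
E
```

```text
{'t': 10.7, 'qpos': [0.1399, 0.4145, 1.6913, 0.0001, 1.0379, 0.1376], 'tool_pos': [0.5397, 0.123, 0.169], 'ee_rot': [0.7063, 0.7079, -0.0008, -0.0007], 'wrist_force': [0.1726, 0.3485, -0.0605], 'grasp_force': 0.0, 'opening': 0.0604}
bar [0.5397 0.0703] [0.032 0.161] -89.3 [262, 170, 33, 142, 4414]
bar [0.4523 0.0948] [0.033 0.089] -86.6 [174, 183, 39, 82, 2183]
bar [ 0.6982 -0.3784] [0.068 0.061] -46.9 [392, 152, 25, 24, 447]
bar [0.5392 0.0371] [0.132 0.033] -89.7 [226, 220, 51, 14, 603]
bar [ 0.4171 -0.608 ] [0.277 0.248] -80.9 [440, 227, 120, 96, 851]
bar [0.4534 0.0357] [0.155 0.033] -87.8 [223, 251, 60, 17, 687]
```

View pics/w4b.png

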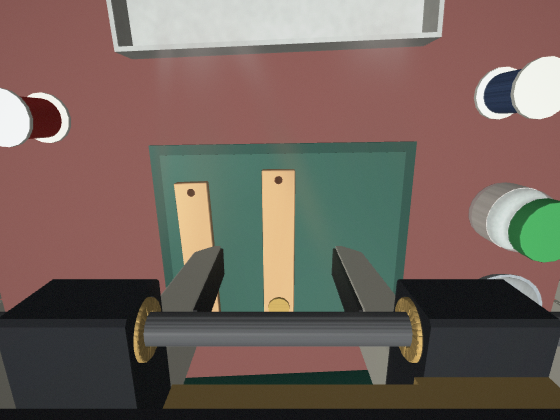

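The wrist view shows bar a centred under the open fingers (dot end at (278,180)), and bar b clear to the left. Descend and grip.

Emit:
carry_out(
  targets=[
    [[-0.3,0.003,0,0.04,0,0,0],[-0.3,0.003,0,0.08,0,0,0],[-0.3,0.003,0,0.12,0,0,0],[-0.3,0.003,0,0.15,0,0,0],[-0.3,0.003,0,0.162,0,0,0],[-0.3,0.003,0,0.162,0,0,0],[1,0.003,0,0.162,0,0,0],[1,0.003,0,0.162,0,0,0],[1,0.003,0,0.162,0,0,0],[1,0.003,0,0.162,0,0,0],[1,0.003,0,0.162,0,0,0],[1,0.003,0,0.162,0,0,0]],
  ],
  force=35,
)

```text
t: 11.8
tool_pos: [0.5408, 0.1259, 0.0091]
ee_rot: [0.707, 0.707, 0.001, 0.001]
wrist_force: [-1.2, 0.2, 8.6]
opening: 0.0333
grasp_force: 35.0
```

```bash
python3 - <<'E'
from h import *
st(); plan(P2W(-.22,.045,.12),93.2); plan(P2W(-.22,.045,.054),93.2)
E
```

```text
{'t': 11.8, 'qpos': [0.1448, 0.6567, 1.7727, 0.0001, 0.7104, 0.1455], 'tool_pos': [0.5408, 0.1259, 0.0091], 'ee_rot': [0.7074, 0.7068, 0.0008, 0.0005], 'wrist_force': [-1.1911, 0.1524, 8.6042], 'grasp_force': 35.0049, 'opening': 0.0333}
shift [-0.1041, 0.0291, -0.1108] turn [0.02, -0.0, -0.65] rows>= 3.713348972985387
shift [-0.1042, 0.029, -0.0448] turn [0.02, -0.0, -0.65] rows>= 2.8068326086310558
```

Emit:
carry_out(
  targets=[
    [[1,0,0,-0.02,0,0,0],[1,0,0,-0.045,0,0,0],[1,0,0,-0.07,0,0,0],[1,-0.02,0.01,-0.07,0,0,-0.2],[1,-0.045,0.02,-0.07,0,0,-0.4],[1,-0.07,0.028,-0.07,0,0,-0.65],[1,-0.085,0.029,-0.07,0,0,-0.65],[1,-0.085,0.029,-0.07,0,0,-0.65]],
  ],
)

```text
t: 12.47
tool_pos: [0.5694, 0.0383, 0.0782]
ee_rot: [0.688, 0.726, 0.0, 0.0]
wrist_force: [0.2, 0.4, -0.2]
opening: 0.033
grasp_force: 35.0
```

```bash
python3 - <<'E'
from h import *
s=st(); print(W2P(s['tool_pos'])); a=save('scene','s5.png'); b=save('top','t5.png')
o=np.hstack([cv2.resize(a[170:350,150:400],(400,288)),cv2.resize(b[130:310,200:450],(400,288))])
cv2.imwrite('pics/c5.png',cv2.resize(o,(800,288))[:,:,::-1])
E
```

```text
{'t': 12.4667, 'qpos': [-0.0143, 0.5657, 1.7087, -0.0004, 0.8667, -0.0676], 'tool_pos': [0.5694, 0.0383, 0.0782], 'ee_rot': [0.6879, 0.7258, 0.0001, 0.0003], 'wrist_force': [0.15, 0.3555, -0.2373], 'grasp_force': 34.999, 'opening': 0.033}
[-0.23658851  0.04572474  0.07823397]
```

View pics/c5.png

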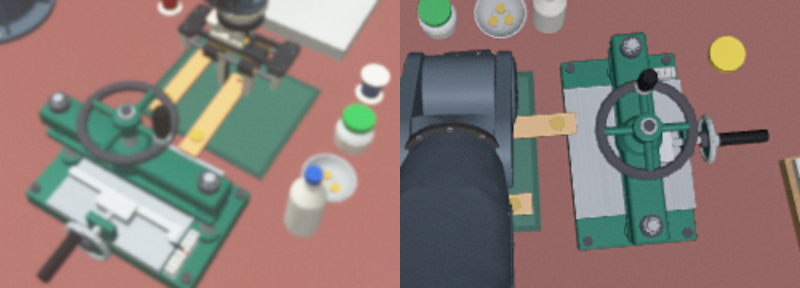

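The bar is held level and its stud end is over the bed front at about y=+0.045. Insert it part-way, lower and release, then push the tail.

Emit:
carry_out(
  targets=[
    [[1,0,0,0.015,0,0,0],[1,-0.02,0,0.017,0,0,0],[1,-0.045,0,0.017,0,0,0],[1,-0.07,0,0.017,0,0,0],[1,-0.087,0,0.017,0,0,0],[1,-0.087,0,0.017,0,0,0]],
  ],
)

```text
t: 13.07
tool_pos: [0.5741, -0.0475, 0.0611]
ee_rot: [0.688, 0.726, 0.0, 0.0]
wrist_force: [0.1, -0.3, -1.4]
opening: 0.0333
grasp_force: 35.0
```

Emit:
carry_out(
  targets=[
    [[1,0,0,0.003,0,0,0],[1,0,0,0.005,0,0,0],[1,0,0,0.005,0,0,0]],
  ],
)

```text
t: 13.32
tool_pos: [0.5738, -0.0448, 0.0556]
ee_rot: [0.686, 0.727, -0.0, -0.0]
wrist_force: [-0.1, 0.8, 1.4]
opening: 0.0331
grasp_force: 35.0
```

Emit:
carry_out(
  targets=[
    [[-0.15,0,0,0,0,0,0],[-0.15,0,0,0,0,0,0],[-0.15,0,0,0,0,0,0],[-0.15,0.02,0,0,0,0,0],[-0.15,0.045,0,0,0,0,0],[1,0.06,0,0,0,0,0],[1,0.06,0,0,0,0,0],[1,0.06,0,0,0,0,0],[1,0.06,0,0,0,0,0],[1,0.06,0,0,0,0,0],[1,0.06,0,0,0,0,0],[1,0.06,0,0,0,0,0]],
  ],
)

```text
t: 14.32
tool_pos: [0.5706, 0.0131, 0.0559]
ee_rot: [0.687, 0.726, 0.0, 0.0]
wrist_force: [-0.7, -0.1, -0.2]
opening: 0.0116
grasp_force: 0.0
```

```bash
python3 - <<'E'
from h import *
s=st(); print(W2P(s['tool_pos'])); a=save('wrist','w6.png'); bars('wrist',.06,a)
cv2.imwrite('pics/w6b.png',a[:,:,::-1]); save('scene','s6.png')
E
```

```text
{'t': 14.3167, 'qpos': [-0.0585, 0.6003, 1.7175, -0.0, 0.8238, -0.1137], 'tool_pos': [0.5706, 0.0131, 0.0559], 'ee_rot': [0.6873, 0.7264, 0.0, 0.0], 'wrist_force': [-0.729, -0.068, -0.1917], 'grasp_force': 0.0, 'opening': 0.0116}
[-0.21141825  0.04549038  0.05594267]
bar [0.4795 0.0579] [0.026 0.14 ] -85.4 [53, 21, 87, 277, 14083]
bar [ 0.5739 -0.0535] [0.027 0.025] 92.2 [257, 347, 43, 38, 1516]
```

View pics/w6b.png

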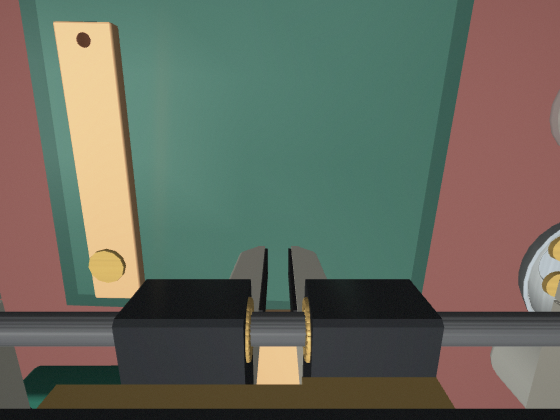

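Bar a's tail shows between the fingers at (278,365). Now push it in gently with the closed fingers.

Emit:
carry_out(
  targets=[
    [[1,-0.01,0,0,0,0,0],[1,-0.02,0,0,0,0,0],[1,-0.028,0,0,0,0,0],[1,-0.034,0,0,0,0,0],[1,-0.04,0,0,0,0,0],[1,-0.045,0,0,0,0,0],[1,-0.049,0,0,0,0,0],[1,-0.049,0,0,0,0,0]],
  ],
)

```text
t: 15.08
tool_pos: [0.5734, -0.0359, 0.0559]
ee_rot: [0.687, 0.726, -0.0, 0.0]
wrist_force: [0.1, -0.9, 0.0]
opening: 0.0005
grasp_force: 0.0
```

Emit:
carry_out(
  targets=[
    [[1,-0.001,0,0,0,0,0],[1,-0.002,0,0,0,0,0],[1,-0.002,0,0,0,0,0]],
  ],
)

```text
t: 15.33
tool_pos: [0.5734, -0.0371, 0.0559]
ee_rot: [0.687, 0.727, -0.0, -0.0]
wrist_force: [-0.8, 0.5, 0.1]
opening: 0.0003
grasp_force: 0.0
```

Emit:
carry_out(
  targets=[
    [[1,-0.001,0,0,0,0,0],[1,-0.002,0,0,0,0,0],[1,-0.002,0,0,0,0,0]],
  ],
)

```text
t: 15.58
tool_pos: [0.5734, -0.0385, 0.0559]
ee_rot: [0.687, 0.727, 0.0, -0.001]
wrist_force: [-0.6, 4.0, 0.1]
opening: 0.0008
grasp_force: 2.4
```

Emit:
carry_out(
  targets=[
    [[1,-0.001,0,0,0,0,0],[1,-0.002,0,0,0,0,0],[1,-0.002,0,0,0,0,0]],
  ],
)

```text
t: 15.83
tool_pos: [0.5733, -0.0389, 0.0559]
ee_rot: [0.687, 0.726, 0.001, -0.002]
wrist_force: [-0.7, 16.9, 2.4]
opening: 0.0005
grasp_force: 8.3
```

```bash
python3 - <<'E'
from h import *
s=st(); print(W2P(s['tool_pos'])); plan([.4523,.113,.17],92.2); a=save('scene','s7.png'); bars('top',.0125,save('top','t7.png'))
E
```

```text
{'t': 15.8333, 'qpos': [-0.1503, 0.6063, 1.706, 0.0046, 0.8307, -0.2088], 'tool_pos': [0.5733, -0.0389, 0.0559], 'ee_rot': [0.6873, 0.7264, 0.001, -0.0015], 'wrist_force': [-0.7376, 16.8906, 2.3716], 'grasp_force': 8.2905, 'opening': 0.0005}
[-0.15936268  0.04527424  0.05590256]
shift [0.1587, -0.1125, -0.1135] turn [-0.01, -0.04, 0.19] rows>= 5.400856703257955
bar [ 0.6982 -0.3784] [0.068 0.061] -46.9 [392, 152, 25, 24, 448]
bar [ 0.417  -0.6081] [0.275 0.249] -80.4 [440, 225, 120, 98, 870]
```

Bar a is firmly butted (17 N, tool at press x=-0.159). Now bar b.

Emit:
carry_out(
  targets=[
    [[1,0.02,0,0,0,0,0],[1,0.05,0,-0.01,0,0,0],[-0.3,0.08,0,-0.04,0,0,0],[-0.3,0.1,-0.02,-0.08,0,0,0],[-0.3,0.12,-0.05,-0.1135,0,0,0],[-0.3,0.14,-0.08,-0.1135,0,0,0.1],[-0.3,0.1587,-0.1125,-0.1135,0,0,0.2],[-0.3,0.1587,-0.1125,-0.1135,0,0,0.2],[-0.3,0.1587,-0.1125,-0.1135,0,0,0.2],[-0.3,0.1587,-0.1125,-0.1135,0,0,0.2]],
  ],
)

```text
t: 16.77
tool_pos: [0.4531, 0.111, 0.1698]
ee_rot: [0.693, 0.721, 0.0, 0.0]
wrist_force: [0.4, -0.9, -0.0]
opening: 0.049
grasp_force: 0.0
```

```bash
python3 - <<'E'
from h import *
s=st(); bars('wrist',.013,save('wrist','w8.png')); bars('top',.0125,save('top','t8.png'));plan([.4503,.1126,.009],92.2)
E
```

```text
{'t': 16.7667, 'qpos': [0.1404, 0.2626, 1.9117, -0.0002, 0.9661, 0.1013], 'tool_pos': [0.4531, 0.111, 0.1698], 'ee_rot': [0.6931, 0.7208, 0.0004, 0.0004], 'wrist_force': [0.358, -0.8699, -0.0139], 'grasp_force': 0.0, 'opening': 0.049}
bar [0.4533 0.0575] [0.032 0.16 ] -87.1 [260, 171, 33, 141, 4351]
bar [ 0.6978 -0.3818] [0.066 0.061] -8.6 [393, 152, 24, 24, 440]
bar [ 0.5841 -0.1014] [0.106 0.037] -86.9 [283, 201, 40, 16, 502]
bar [ 0.4172 -0.608 ] [0.275 0.25 ] -80.4 [440, 227, 120, 96, 855]
bar [0.4539 0.0224] [0.128 0.033] -87.8 [233, 251, 50, 16, 606]
shift [0.0022, -0.0031, 0.1603] turn [0.0, 0.0, -0.0] rows>= 3.8459209822431157
```

Emit:
carry_out(
  targets=[
    [[-0.3,0.002,-0.002,0.04,0,0,0],[-0.3,0.002,-0.002,0.08,0,0,0],[-0.3,0.002,-0.002,0.12,0,0,0],[-0.3,0.002,-0.002,0.15,0,0,0],[-0.3,0.002,-0.002,0.161,0,0,0],[-0.3,0.002,-0.002,0.161,0,0,0],[1,0.002,-0.002,0.161,0,0,0],[1,0.002,-0.002,0.161,0,0,0],[1,0.002,-0.002,0.161,0,0,0],[1,0.002,-0.002,0.161,0,0,0],[1,0.002,-0.002,0.161,0,0,0],[1,0.002,-0.002,0.161,0,0,0]],
  ],
  force=35,
)

```text
t: 17.87
tool_pos: [0.4511, 0.113, 0.0095]
ee_rot: [0.693, 0.721, 0.001, 0.001]
wrist_force: [-0.7, -1.5, 8.6]
opening: 0.0328
grasp_force: 35.0
```

```bash
python3 - <<'E'
from h import *
s=st(); plan(P2W(-.236,-.045,.078),93.2)
E
```

```text
{'t': 17.8667, 'qpos': [0.1453, 0.5488, 2.0075, -0.0001, 0.5833, 0.1067], 'tool_pos': [0.4511, 0.113, 0.0095], 'ee_rot': [0.6933, 0.7207, 0.0008, 0.0006], 'wrist_force': [-0.7476, -1.4676, 8.6321], 'grasp_force': 35.0055, 'opening': 0.0328}
shift [-0.0814, 0.0248, -0.0685] turn [0.02, -0.0, -0.2] rows>= 2.619648741732766
```

Emit:
carry_out(
  targets=[
    [[1,0,0,-0.02,0,0,0],[1,0,0,-0.045,0,0,0],[1,0,0,-0.0695,0,0,0],[1,-0.02,0.008,-0.0695,0,0,-0.1],[1,-0.045,0.016,-0.0695,0,0,-0.2],[1,-0.065,0.022,-0.0695,0,0,-0.2],[1,-0.0814,0.0248,-0.0695,0,0,-0.2],[1,-0.0814,0.0248,-0.0695,0,0,-0.2],[1,-0.0814,0.0248,-0.0695,0,0,-0.2]],
  ],
)

```text
t: 18.62
tool_pos: [0.4782, 0.0323, 0.0781]
ee_rot: [0.688, 0.726, 0.0, 0.0]
wrist_force: [-0.4, -0.3, -1.8]
opening: 0.0329
grasp_force: 35.0
```

```bash
python3 - <<'E'
from h import *
s=st(); print(W2P(s['tool_pos'])); b=save('top','t9.png'); bars('top',.08,b)
plan(P2W(-.152,-.045,.061),93.2)
E
```

```text
{'t': 18.6167, 'qpos': [-0.0299, 0.4335, 1.9475, 0.0002, 0.7604, -0.0845], 'tool_pos': [0.4782, 0.0323, 0.0781], 'ee_rot': [0.6876, 0.7261, 0.0001, 0.0], 'wrist_force': [-0.3509, -0.3485, -1.7937], 'grasp_force': 34.9987, 'opening': 0.0329}
[-0.23566966 -0.045709    0.07814314]
bar [ 0.6798 -0.3615] [0.059 0.061] 175.5 [393, 152, 24, 24, 441]
bar [ 0.5722 -0.0976] [0.1   0.035] -86.9 [283, 201, 40, 16, 503]
bar [ 0.4145 -0.5757] [0.26  0.235] -80.4 [440, 223, 120, 100, 881]
bar [ 0.4836 -0.0766] [0.09  0.035] -86.9 [278, 236, 37, 16, 483]
shift [-0.0843, 0.0009, 0.0171] turn [-0.0, -0.0, -0.0] rows>= 2.0615957801259266
```

Emit:
carry_out(
  targets=[
    [[1,0,0,0.015,0,0,0],[1,-0.02,0,0.017,0,0,0],[1,-0.045,0,0.017,0,0,0],[1,-0.07,0,0.017,0,0,0],[1,-0.084,0,0.017,0,0,0],[1,-0.084,0,0.017,0,0,0],[1,-0.084,0,0.02,0,0,0],[1,-0.084,0,0.022,0,0,0],[1,-0.084,0,0.022,0,0,0]],
  ],
)

```text
t: 19.42
tool_pos: [0.4828, -0.0502, 0.0556]
ee_rot: [0.687, 0.727, -0.0, -0.0]
wrist_force: [0.6, -0.5, 2.4]
opening: 0.0331
grasp_force: 35.0
```

Emit:
carry_out(
  targets=[
    [[-0.15,0,0,0,0,0,0],[-0.15,0,0,0,0,0,0],[-0.15,0,0,0,0,0,0],[-0.15,0.02,0,0,0,0,0],[-0.15,0.045,0,0,0,0,0],[1,0.06,0,0,0,0,0],[1,0.06,0,0,0,0,0],[1,0.06,0,0,0,0,0],[1,0.06,0,0,0,0,0],[1,0.06,0,0,0,0,0],[1,0.06,0,0,0,0,0],[1,0.06,0,0,0,0,0],[1,0.06,0,0,0,0,0],[1,0.06,0,0,0,0,0]],
  ],
)

```text
t: 20.58
tool_pos: [0.4796, 0.0083, 0.0559]
ee_rot: [0.687, 0.727, 0.0, 0.0]
wrist_force: [-0.0, -0.4, -0.6]
opening: 0.0009
grasp_force: 0.0
```

```bash
python3 - <<'E'
from h import *
s=st(); print(W2P(s['tool_pos'])); plan(P2W(-.164,-.045,.0559),93.2);
b=save('scene','s10.png'); bars('top',.06,save('top','t10.png'))
cv2.imwrite('pics/c10.png',cv2.resize(b[150:340,150:400],(790,600))[:,:,::-1])
E
```

```text
{'t': 20.5833, 'qpos': [-0.0798, 0.4751, 1.9564, 0.0, 0.71, -0.1354], 'tool_pos': [0.4796, 0.0083, 0.0559], 'ee_rot': [0.6872, 0.7265, 0.0, 0.0], 'wrist_force': [-0.0424, -0.3735, -0.5537], 'grasp_force': 0.0, 'opening': 0.0009}
[-0.21168891 -0.04561231  0.05594075]
shift [-0.0477, 0.0006, 0.0] turn [0.0, -0.0, -0.0] rows>= 1.143713554319343
bar [ 0.6853 -0.3647] [0.065 0.059] -46.9 [392, 152, 25, 24, 443]
bar [ 0.5753 -0.0986] [0.101 0.035] -89.0 [283, 201, 40, 15, 471]
bar [ 0.4153 -0.5853] [0.264 0.239] -80.4 [440, 227, 120, 96, 854]
bar [ 0.4872 -0.1229] [0.124 0.035] -85.3 [290, 235, 49, 17, 618]
```

View pics/c10.png

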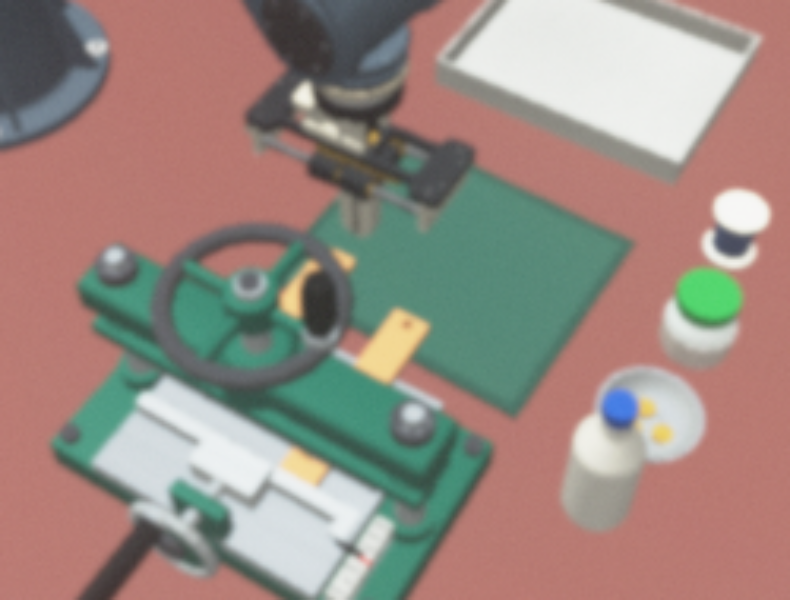

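Bar a is square against the gauge, with its end visible at (303,467). Bar b's tail is in front of the closed fingers; push it.

Emit:
carry_out(
  targets=[
    [[1,-0.01,0,0,0,0,0],[1,-0.02,0,0,0,0,0],[1,-0.028,0,0,0,0,0],[1,-0.034,0,0,0,0,0],[1,-0.04,0,0,0,0,0],[1,-0.045,0,0,0,0,0],[1,-0.05,0,0,0,0,0],[1,-0.0515,0,0,0,0,0],[1,-0.0515,0,0,0,0,0]],
  ],
)

```text
t: 21.43
tool_pos: [0.4825, -0.0432, 0.0559]
ee_rot: [0.687, 0.726, -0.0, 0.0]
wrist_force: [0.3, 1.1, -0.8]
opening: 0.0002
grasp_force: 0.0
```

Emit:
carry_out(
  targets=[
    [[1,-0.001,0,0,0,0,0],[1,-0.002,0,0,0,0,0],[1,-0.002,0,0,0,0,0]],
  ],
)

```text
t: 21.68
tool_pos: [0.4823, -0.0439, 0.0559]
ee_rot: [0.687, 0.727, 0.0, -0.001]
wrist_force: [-0.2, 7.8, 1.3]
opening: 0.0003
grasp_force: 3.9
```

```bash
python3 - <<'E'
from h import *
s=st(); print(W2P(s['tool_pos'])); plan(P2W(0,.058,.35),93.2)
E
```

```text
{'t': 21.6833, 'qpos': [-0.1876, 0.4817, 1.9442, 0.002, 0.7166, -0.245], 'tool_pos': [0.4823, -0.0439, 0.0559], 'ee_rot': [0.6871, 0.7266, 0.0003, -0.0008], 'wrist_force': [-0.2478, 7.8044, 1.2594], 'grasp_force': 3.8768, 'opening': 0.0003}
[-0.1594479  -0.04584266  0.05588332]
shift [-0.159, 0.1037, -0.2944] turn [-0.01, -0.02, -0.0] rows>= 8.400529641858041
```

Emit:
carry_out(
  targets=[
    [[1,0.02,0,0,0,0,0],[1,0.05,0,-0.01,0,0,0],[1,0.06,0.01,-0.05,0,0,0],[0,0.06,0.02,-0.09,0,0,0],[-0.2,0.06,0.03,-0.13,0,0,0],[-0.2,0.06,0.04,-0.17,0,0,0],[-0.2,0.06,0.05,-0.21,0,0,0],[-0.2,0.06,0.06,-0.25,0,0,0],[-0.2,0.05,0.07,-0.29,0,0,0],[-0.2,0.02,0.08,-0.2944,0,0,0],[-0.2,-0.02,0.09,-0.2944,0,0,0],[-0.2,-0.05,0.1,-0.2944,0,0,0],[-0.2,-0.08,0.1037,-0.2944,0,0,0],[-0.2,-0.12,0.1037,-0.2944,0,0,0],[-0.2,-0.159,0.1037,-0.2944,0,0,0],[-0.2,-0.159,0.1037,-0.2944,0,0,0],[-0.2,-0.159,0.1037,-0.2944,0,0,0]],
  ],
)

```text
t: 23.1
tool_pos: [0.5948, -0.1992, 0.3496]
ee_rot: [0.688, 0.726, -0.0, -0.001]
wrist_force: [0.0, 0.6, -0.4]
opening: 0.0561
grasp_force: 0.0
```

```bash
python3 - <<'E'
from h import *
s=st(); print(W2P(s['tool_pos'])); b=save('wrist','w11.png'); print([(d['conf'],d['at'],W2P(atz('wrist',d['at'],.27))) for d in finder.tip_of('wrist','knob_grip')[:2]])
print(proj('wrist',P2W(0,.058,.27)),proj('wrist',P2W(0,.058,.292)))
cv2.imwrite('pics/w11b.png',b[:,:,::-1])
save('scene','s11.png');save('top','t11.png')
E
```

```text
{'t': 23.1, 'qpos': [-0.3973, 0.4079, 1.2505, -0.0, 1.4842, -0.4511], 'tool_pos': [0.5948, -0.1992, 0.3496], 'ee_rot': [0.6879, 0.7258, -0.0002, -0.0005], 'wrist_force': [0.0015, 0.5849, -0.361], 'grasp_force': 0.0, 'opening': 0.0561}
[0.00192561 0.057797   0.34960893]
[(0.6, [282.7, 218.7], array([-0.00045174,  0.06159557,  0.27      ])), (0.17, [412.8, 34.9], array([-0.13260416,  0.15039457,  0.27      ]))]
[278.1957968  219.23876602] [278.24344086 228.08947268]
```

View pics/w11b.png

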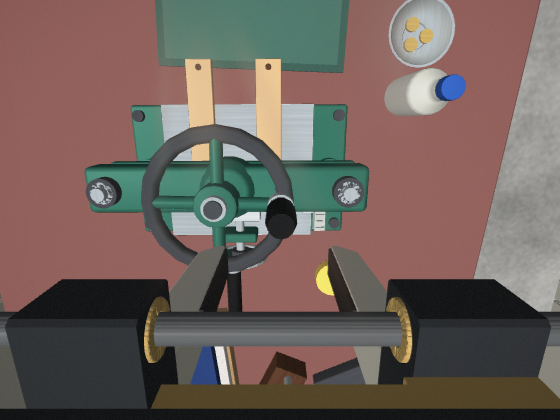

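The knob is at (281,217), between the fingers' line with about a 2.5 mm offset to the right. Both bars lie parallel under the platen. Descend and grip the knob.

Emit:
carry_out(
  targets=[
    [[-0.2,0.002,0.0025,0.02,0,0,0],[-0.2,0.002,0.0025,0.04,0,0,0],[-0.2,0.002,0.0025,0.06,0,0,0],[-0.2,0.002,0.0025,0.08,0,0,0],[-0.2,0.002,0.0025,0.0975,0,0,0],[-0.2,0.002,0.0025,0.0975,0,0,0],[1,0.002,0.0025,0.0975,0,0,0],[1,0.002,0.0025,0.0975,0,0,0],[1,0.002,0.0025,0.0975,0,0,0],[1,0.002,0.0025,0.0975,0,0,0],[1,0.002,0.0025,0.0975,0,0,0],[1,0.002,0.0025,0.0975,0,0,0],[1,0.002,0.0025,0.0975,0,0,0]],
  ],
  force=20,
)

```text
t: 24.38
tool_pos: [0.5971, -0.1959, 0.2536]
ee_rot: [0.687, 0.727, -0.0, 0.0]
wrist_force: [-4.5, -0.4, 6.3]
opening: 0.0248
grasp_force: 20.0
```

```bash
python3 - <<'E'
from h import *
s=st(); print(W2P(s['tool_pos']))
r=.058
def seg(t0,t1,n):
    f=lambda t: np.array([-r*np.sin(t), r*(np.cos(t)-1), .03*t/2/np.pi])
    print([[1]+[round(float(v),4) for v in f(t0+(t1-t0)*(i+1)/n)-f(t0)]+[0,0,0] for i in range(n)])
seg(0,np.pi/2,10); seg(np.pi/2,3.9,15); seg(3.9,6.25,15)
E
```

```text
{'t': 24.3833, 'qpos': [-0.3908, 0.4649, 1.3934, -0.0006, 1.2833, -0.4466], 'tool_pos': [0.5971, -0.1959, 0.2536], 'ee_rot': [0.6871, 0.7266, -0.0003, 0.0001], 'wrist_force': [-4.5287, -0.3676, 6.2934], 'grasp_force': 20.0013, 'opening': 0.0248}
[-0.00125521  0.06030817  0.25355287]
[[1, -0.0091, -0.0007, 0.0008, 0, 0, 0], [1, -0.0179, -0.0028, 0.0015, 0, 0, 0], [1, -0.0263, -0.0063, 0.0022, 0, 0, 0], [1, -0.0341, -0.0111, 0.003, 0, 0, 0], [1, -0.041, -0.017, 0.0037, 0, 0, 0], [1, -0.0469, -0.0239, 0.0045, 0, 0, 0], [1, -0.0517, -0.0317, 0.0053, 0, 0, 0], [1, -0.0552, -0.0401, 0.006, 0, 0, 0], [1, -0.0573, -0.0489, 0.0067, 0, 0, 0], [1, -0.058, -0.058, 0.0075, 0, 0, 0]]
[[1, 0.0007, -0.009, 0.0007, 0, 0, 0], [1, 0.0028, -0.0177, 0.0015, 0, 0, 0], [1, 0.0062, -0.0261, 0.0022, 0, 0, 0], [1, 0.0108, -0.0338, 0.003, 0, 0, 0], [1, 0.0166, -0.0406, 0.0037, 0, 0, 0], [1, 0.0234, -0.0466, 0.0044, 0, 0, 0], [1, 0.031, -0.0513, 0.0052, 0, 0, 0], [1, 0.0393, -0.0549, 0.0059, 0, 0, 0], [1, 0.048, -0.0571, 0.0067, 0, 0, 0], [1, 0.057, -0.058, 0.0074, 0, 0, 0], [1, 0.0659, -0.0575, 0.0082, 0, 0, 0], [1, 0.0747, -0.0555, 0.0089, 0, 0, 0], [1, 0.0831, -0.0523, 0.0096, 0, 0, 0], [1, 0.0909, -0.0478, 0.0104, 0, 0, 0], [1, 0.0979, -0.0421, 0.0111, 0, 0, 0]]
[[1, 0.0061, 0.0067, 0.0007, 0, 0, 0], [1, 0.011, 0.0143, 0.0015, 0, 0, 0], [1, 0.0147, 0.0226, 0.0022, 0, 0, 0], [1, 0.0171, 0.0314, 0.003, 0, 0, 0], [1, 0.0181, 0.0404, 0.0037, 0, 0, 0], [1, 0.0176, 0.0495, 0.0045, 0, 0, 0], [1, 0.0158, 0.0584, 0.0052, 0, 0, 0], [1, 0.0126, 0.0669, 0.006, 0, 0, 0], [1, 0.0081, 0.0747, 0.0067, 0, 0, 0], [1, 0.0024, 0.0818, 0.0075, 0, 0, 0], [1, -0.0043, 0.0879, 0.0082, 0, 0, 0], [1, -0.0119, 0.0929, 0.009, 0, 0, 0], [1, -0.0202, 0.0967, 0.0097, 0, 0, 0], [1, -0.0289, 0.0991, 0.0105, 0, 0, 0], [1, -0.038, 0.1001, 0.0112, 0, 0, 0]]
```

Emit:
carry_out(
  targets=[
    [[1,-0.0091,-0.0007,-0.0012,0,0,0],[1,-0.0179,-0.0028,-0.0005,0,0,0],[1,-0.0263,-0.0063,0.0002,0,0,0],[1,-0.0341,-0.0111,0.001,0,0,0],[1,-0.041,-0.017,0.0017,0,0,0],[1,-0.0469,-0.0239,0.0025,0,0,0],[1,-0.0517,-0.0317,0.0033,0,0,0],[1,-0.0552,-0.0401,0.004,0,0,0],[1,-0.0573,-0.0489,0.0047,0,0,0],[1,-0.058,-0.058,0.0055,0,0,0]],
  ],
)

```text
t: 25.22
tool_pos: [0.542, -0.2562, 0.2463]
ee_rot: [0.687, 0.726, 0.001, -0.002]
wrist_force: [0.9, 10.4, -7.4]
opening: 0.0246
grasp_force: 20.0
```

Emit:
carry_out(
  targets=[
    [[1,0.0017,-0.009,0.0007,0,0,0],[1,0.0038,-0.0177,0.0015,0,0,0],[1,0.0072,-0.0261,0.0022,0,0,0],[1,0.0118,-0.0338,0.003,0,0,0],[1,0.0176,-0.0406,0.0037,0,0,0],[1,0.0244,-0.0466,0.0044,0,0,0],[1,0.032,-0.0513,0.0052,0,0,0],[1,0.0403,-0.0549,0.0059,0,0,0],[1,0.049,-0.0571,0.0067,0,0,0],[1,0.058,-0.058,0.0074,0,0,0],[1,0.0669,-0.0575,0.0082,0,0,0],[1,0.0757,-0.0555,0.0089,0,0,0],[1,0.0841,-0.0523,0.0096,0,0,0],[1,0.0919,-0.0478,0.0104,0,0,0],[1,0.0989,-0.0421,0.0111,0,0,0]],
  ],
)

```text
t: 26.47
tool_pos: [0.4946, -0.1602, 0.2355]
ee_rot: [0.687, 0.727, -0.001, -0.0]
wrist_force: [3.2, -7.2, -26.4]
opening: 0.0247
grasp_force: 20.0
```

Emit:
carry_out(
  targets=[
    [[1,0.0061,0.0067,0.0007,0,0,0],[1,0.011,0.0143,0.0015,0,0,0],[1,0.0147,0.0226,0.0022,0,0,0],[1,0.0171,0.0314,0.003,0,0,0],[1,0.0181,0.0404,0.0037,0,0,0],[1,0.0176,0.0495,0.0045,0,0,0],[1,0.0158,0.0584,0.0052,0,0,0],[1,0.0126,0.0669,0.006,0,0,0],[1,0.0081,0.0747,0.0067,0,0,0],[1,0.0024,0.0818,0.0075,0,0,0],[1,-0.0043,0.0879,0.0082,0,0,0],[1,-0.0119,0.0929,0.009,0,0,0],[1,-0.0202,0.0967,0.0097,0,0,0],[1,-0.0289,0.0991,0.0105,0,0,0],[1,-0.038,0.1001,0.0112,0,0,0]],
  ],
)

```text
t: 27.72
tool_pos: [0.5968, -0.1922, 0.2244]
ee_rot: [0.687, 0.727, -0.0, -0.002]
wrist_force: [-5.4, 4.3, -14.9]
opening: 0.0248
grasp_force: 20.0
```

```bash
python3 - <<'E'
from h import *
s=st(); print(W2P(s['tool_pos'])); save('scene','s12.png'); b=save('wrist','w12.png')
E
```

```text
{'t': 27.7167, 'qpos': [-0.3861, 0.4878, 1.4302, 0.0006, 1.2271, -0.4426], 'tool_pos': [0.5968, -0.1922, 0.2244], 'ee_rot': [0.6869, 0.7268, -0.0004, -0.0018], 'wrist_force': [-5.4437, 4.2983, -14.8946], 'grasp_force': 19.9956, 'opening': 0.0248}
[-0.00495207  0.06013732  0.2243575 ]
```

```bash
python3 - <<'E'
import numpy as np
r=.058
def seg(t0,t1,n):
    f=lambda t: np.array([-r*np.sin(t), r*(np.cos(t)-1), .03*t/2/np.pi])
    print([[1]+[round(float(v),4) for v in f(t0+(t1-t0)*(i+1)/n)-f(t0)]+[0,0,0] for i in range(n)])
seg(6.25,3.2,18); seg(3.2,0,18)
E
```

```text
[[1, 0.0097, -0.0012, -0.0008, 0, 0, 0], [1, 0.0192, -0.0039, -0.0016, 0, 0, 0], [1, 0.028, -0.0083, -0.0024, 0, 0, 0], [1, 0.0359, -0.014, -0.0032, 0, 0, 0], [1, 0.0428, -0.021, -0.004, 0, 0, 0], [1, 0.0484, -0.0291, -0.0049, 0, 0, 0], [1, 0.0525, -0.038, -0.0057, 0, 0, 0], [1, 0.0551, -0.0475, -0.0065, 0, 0, 0], [1, 0.0561, -0.0572, -0.0073, 0, 0, 0], [1, 0.0554, -0.067, -0.0081, 0, 0, 0], [1, 0.053, -0.0766, -0.0089, 0, 0, 0], [1, 0.0491, -0.0856, -0.0097, 0, 0, 0], [1, 0.0437, -0.0938, -0.0105, 0, 0, 0], [1, 0.037, -0.1009, -0.0113, 0, 0, 0], [1, 0.0292, -0.1069, -0.0121, 0, 0, 0], [1, 0.0205, -0.1115, -0.0129, 0, 0, 0], [1, 0.0112, -0.1145, -0.0138, 0, 0, 0], [1, 0.0015, -0.1159, -0.0146, 0, 0, 0]]
[[1, -0.0103, 0.0003, -0.0008, 0, 0, 0], [1, -0.0204, 0.0024, -0.0017, 0, 0, 0], [1, -0.0299, 0.0063, -0.0025, 0, 0, 0], [1, -0.0386, 0.0118, -0.0034, 0, 0, 0], [1, -0.0462, 0.0188, -0.0042, 0, 0, 0], [1, -0.0524, 0.027, -0.0051, 0, 0, 0], [1, -0.0571, 0.0361, -0.0059, 0, 0, 0], [1, -0.0601, 0.046, -0.0068, 0, 0, 0], [1, -0.0614, 0.0562, -0.0076, 0, 0, 0], [1, -0.0607, 0.0665, -0.0085, 0, 0, 0], [1, -0.0583, 0.0765, -0.0093, 0, 0, 0], [1, -0.0542, 0.0859, -0.0102, 0, 0, 0], [1, -0.0484, 0.0945, -0.011, 0, 0, 0], [1, -0.0412, 0.1018, -0.0119, 0, 0, 0], [1, -0.0329, 0.1078, -0.0127, 0, 0, 0], [1, -0.0236, 0.1123, -0.0136, 0, 0, 0], [1, -0.0136, 0.115, -0.0144, 0, 0, 0], [1, -0.0034, 0.1159, -0.0153, 0, 0, 0]]
```

Emit:
carry_out(
  targets=[
    [[1,-0.002,0,0,0,0,0],[1,-0.003,0,0,0,0,0],[1,-0.003,0,0,0,0,0],[1,0,0,0,0,0,0]],
  ],
)

```text
t: 28.15
tool_pos: [0.5967, -0.1917, 0.2244]
ee_rot: [0.687, 0.727, -0.0, -0.001]
wrist_force: [-4.3, 0.7, -18.7]
opening: 0.0247
grasp_force: 20.0
```

Emit:
carry_out(
  targets=[
    [[1,0.0097,-0.0012,-0.0008,0,0,0],[1,0.0192,-0.0039,-0.0016,0,0,0],[1,0.028,-0.0083,-0.0024,0,0,0],[1,0.0359,-0.014,-0.0032,0,0,0],[1,0.0428,-0.021,-0.004,0,0,0],[1,0.0484,-0.0291,-0.0049,0,0,0],[1,0.0525,-0.038,-0.0057,0,0,0],[1,0.0551,-0.0475,-0.0065,0,0,0],[1,0.0561,-0.0572,-0.0073,0,0,0],[1,0.0554,-0.067,-0.0081,0,0,0],[1,0.053,-0.0766,-0.0089,0,0,0],[1,0.0491,-0.0856,-0.0097,0,0,0],[1,0.0437,-0.0938,-0.0105,0,0,0],[1,0.037,-0.1009,-0.0113,0,0,0],[1,0.0292,-0.1069,-0.0121,0,0,0],[1,0.0205,-0.1115,-0.0129,0,0,0],[1,0.0112,-0.1145,-0.0138,0,0,0],[1,0.0015,-0.1159,-0.0146,0,0,0]],
  ],
)

```text
t: 29.65
tool_pos: [0.4809, -0.1968, 0.2391]
ee_rot: [0.687, 0.727, 0.0, -0.0]
wrist_force: [3.6, 0.5, -29.4]
opening: 0.0246
grasp_force: 20.0
```

Emit:
carry_out(
  targets=[
    [[1,-0.0103,0.0003,-0.0008,0,0,0],[1,-0.0204,0.0024,-0.0017,0,0,0],[1,-0.0299,0.0063,-0.0025,0,0,0],[1,-0.0386,0.0118,-0.0034,0,0,0],[1,-0.0462,0.0188,-0.0042,0,0,0],[1,-0.0524,0.027,-0.0051,0,0,0],[1,-0.0571,0.0361,-0.0059,0,0,0],[1,-0.0601,0.046,-0.0068,0,0,0],[1,-0.0614,0.0562,-0.0076,0,0,0],[1,-0.0607,0.0665,-0.0085,0,0,0],[1,-0.0583,0.0765,-0.0093,0,0,0],[1,-0.0542,0.0859,-0.0102,0,0,0],[1,-0.0484,0.0945,-0.011,0,0,0],[1,-0.0412,0.1018,-0.0119,0,0,0],[1,-0.0329,0.1078,-0.0127,0,0,0],[1,-0.0236,0.1123,-0.0136,0,0,0],[1,-0.0136,0.115,-0.0144,0,0,0],[1,-0.0034,0.1159,-0.0153,0,0,0],[1,-0.0014,0.1159,-0.0153,0,0,0]],
  ],
)

```text
t: 31.23
tool_pos: [0.5969, -0.1924, 0.2551]
ee_rot: [0.687, 0.727, -0.002, 0.001]
wrist_force: [-4.5, -13.3, -24.8]
opening: 0.0243
grasp_force: 20.0
```

```bash
python3 - <<'E'
from h import *
s=st(); print(W2P(s['tool_pos']))
E
```

```text
{'t': 31.2333, 'qpos': [-0.3845, 0.4612, 1.3953, -0.0036, 1.285, -0.4404], 'tool_pos': [0.5969, -0.1924, 0.2551], 'ee_rot': [0.6867, 0.7269, -0.0016, 0.0007], 'wrist_force': [-4.4516, -13.3494, -24.7575], 'grasp_force': 19.9903, 'opening': 0.0243}
[-0.00473372  0.06022359  0.25506744]
```

The wheel is back at its upper stop. Release the knob, rise and go to the front of bar a.

Emit:
carry_out(
  targets=[
    [[-0.2,0,0,-0.001,0,0,0],[-0.2,0,0,-0.001,0,0,0],[-0.2,0,0,-0.001,0,0,0],[-0.2,0,0,-0.03,0,0,0],[-0.2,0,0,-0.06,0,0,0],[-0.2,0,0,-0.095,0,0,0],[-0.2,0.03,0,-0.1,0,0,0],[-0.2,0.07,0,-0.1,0,0,0],[-0.2,0.11,0,-0.1,0,0,0],[-0.2,0.15,0,-0.1,0,0,0],[-0.2,0.18,-0.005,-0.09,0,0,0],[-0.2,0.2,-0.01,-0.05,0,0,0],[-0.2,0.2,-0.015,-0.01,0,0,0],[-0.2,0.2,-0.015,0.03,0,0,0],[-0.2,0.2,-0.015,0.06,0,0,0],[-0.2,0.2,-0.015,0.06,0,0,0]],
  ],
)

```text
t: 32.57
tool_pos: [0.5695, 0.0067, 0.1913]
ee_rot: [0.687, 0.727, -0.001, -0.002]
wrist_force: [0.4, 0.6, -1.3]
opening: 0.0557
grasp_force: 0.0
```

```bash
python3 - <<'E'
from h import *
s=st(); print(W2P(s['tool_pos'])); bars('top',.06,save('top','t13.png')); a=save('scene','s13.png'); b=save('wrist','w13.png')
o=np.zeros((600,800,3),np.uint8); o[:300,:400]=cv2.resize(a[230:350,160:320],(400,300),interpolation=3); o[:300,400:]=cv2.resize(cv2.imread('pics/t13.png')[140:290,240:440][:,:,::-1],(400,300)); o[300:,:400]=cv2.resize(b,(400,300)); o[300:,400:]=cv2.resize(cv2.imread('pics/s12.png')[230:350,160:320][:,:,::-1],(400,300))
cv2.imwrite('pics/c13.png',o[:,:,::-1]); plan(P2W(-.137,.0455,.055),93.2)
E
```

```text
{'t': 32.5667, 'qpos': [-0.0701, 0.4174, 1.6255, 0.0003, 1.1034, -0.1265], 'tool_pos': [0.5695, 0.0067, 0.1913], 'ee_rot': [0.6869, 0.7267, -0.0014, -0.0019], 'wrist_force': [0.3963, 0.6487, -1.2728], 'grasp_force': 0.0, 'opening': 0.0557}
[-0.2050748   0.04403006  0.19127955]
bar [ 0.6852 -0.3673] [0.06  0.062] 175.5 [393, 152, 24, 24, 442]
bar [ 0.5761 -0.1046] [0.09  0.035] -86.9 [288, 201, 35, 16, 444]
bar [ 0.4153 -0.5853] [0.264 0.239] -80.4 [440, 227, 120, 96, 852]
bar [ 0.4867 -0.1192] [0.132 0.036] -85.7 [286, 235, 53, 18, 668]
shift [-0.0672, -0.0025, 0.143] turn [0.05, 0.01, 0.0] rows>= 3.7899019149601507
```

View pics/c13.png

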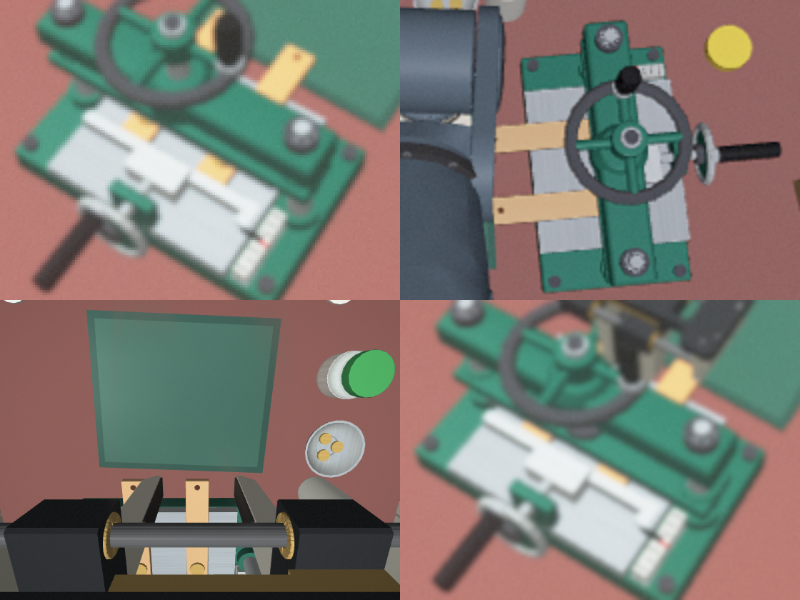

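Both bars are against the gauge, the pointer is at the red line, and the platen is up. Grip bar a's tail.

Emit:
carry_out(
  targets=[
    [[-0.2,0,0,0.035,0,0,0],[-0.2,0,0,0.07,0,0,0],[-0.2,0,0,0.105,0,0,0],[-0.2,0,0,0.137,0,0,0],[-0.2,-0.03,0,0.137,0,0,0],[-0.2,-0.055,0,0.137,0,0,0],[-0.2,-0.067,0,0.137,0,0,0],[-0.2,-0.067,0,0.137,0,0,0],[1,-0.067,0,0.137,0,0,0],[1,-0.067,0,0.137,0,0,0],[1,-0.067,0,0.137,0,0,0],[1,-0.067,0,0.137,0,0,0],[1,-0.067,0,0.137,0,0,0],[1,-0.067,0,0.137,0,0,0]],
  ],
  force=40,
)

```text
t: 33.88
tool_pos: [0.575, -0.0599, 0.0582]
ee_rot: [0.687, 0.727, 0.0, -0.0]
wrist_force: [0.5, 4.6, 2.5]
opening: 0.0321
grasp_force: 40.0
```

```bash
python3 - <<'E'
from h import *
s=st(); print(W2P(s['tool_pos']))
t=np.array([[.6639,.4786],[.6706,.2621],[.3973,.2482],[.3913,.4657]]); print(t.mean(0))
plan([.59,.44,.12],93.2)
E
```

```text
{'t': 33.8833, 'qpos': [-0.1846, 0.6071, 1.6966, 0.0008, 0.8377, -0.2417], 'tool_pos': [0.575, -0.0599, 0.0582], 'ee_rot': [0.6868, 0.7268, 0.0003, -0.0001], 'wrist_force': [0.5495, 4.5734, 2.5121], 'grasp_force': 39.9995, 'opening': 0.0321}
[-0.13824769  0.045789    0.0581997 ]
[0.530775 0.36365 ]
shift [0.4983, 0.0432, -0.0615] turn [0.0, -0.01, 0.01] rows>= 12.084906469659948
```

The tips are only 2 mm below the bar's top, so I'll regrip lower.

Emit:
carry_out(
  targets=[
    [[-0.2,0,0,0,0,0,0],[-0.2,0,0,0,0,0,0],[-0.2,0,0,0,0,0,0],[-0.2,0,0,0.007,0,0,0],[-0.2,0,0,0.007,0,0,0],[1,0,0,0.007,0,0,0],[1,0,0,0.007,0,0,0],[1,0,0,0.007,0,0,0],[1,0,0,0.007,0,0,0],[1,0,0,0.007,0,0,0],[1,0,0,0.007,0,0,0]],
  ],
)

```text
t: 34.8
tool_pos: [0.5749, -0.0608, 0.051]
ee_rot: [0.687, 0.727, 0.0, 0.0]
wrist_force: [-0.8, 0.2, -0.5]
opening: 0.0335
grasp_force: 40.0
```

Emit:
carry_out(
  targets=[
    [[1,0.01,0,-0.004,0,0,0],[1,0.03,0,-0.006,0,0,0],[1,0.055,0,-0.008,0,0,0],[1,0.08,0,-0.015,0,0,0],[1,0.11,0.002,-0.03,0,0,0],[1,0.14,0.004,-0.05,0,0,0],[1,0.17,0.006,-0.06,0,0,0],[1,0.2,0.008,-0.06,0,0,0],[1,0.23,0.01,-0.06,0,0,0],[1,0.26,0.012,-0.06,0,0,0.05],[1,0.29,0.014,-0.06,0,0,0.1],[1,0.32,0.016,-0.06,0,0,0.14],[1,0.35,0.018,-0.06,0,0,0.14],[1,0.38,0.02,-0.06,0,0,0.14],[1,0.41,0.022,-0.06,0,0,0.14],[1,0.44,0.0235,-0.06,0,0,0.14],[1,0.47,0.0248,-0.06,0,0,0.14],[1,0.49,0.0248,-0.06,0,0,0.14],[1,0.5015,0.0248,-0.06,0,0,0.14],[1,0.5015,0.0248,-0.06,0,0,0.14]],
  ],
)

```text
t: 36.47
tool_pos: [0.5704, 0.4436, 0.1108]
ee_rot: [0.691, 0.723, 0.0, -0.0]
wrist_force: [-0.3, 0.4, -1.0]
opening: 0.0333
grasp_force: 40.0
```

```bash
python3 - <<'E'
from h import *
s=st(); b=save('wrist','w14.png'); a=save('top','t14.png'); c=save('scene','s14.png'); print(proj('wrist',np.array([.53,.47,.035])))
bars('top',.12,a)
o=np.zeros((600,800,3),np.uint8); o[:300,:400]=cv2.resize(b,(400,300));o[:300,400:]=cv2.resize(a[130:340,60:340],(400,300));o[300:,:400]=cv2.resize(c[100:250,200:400],(400,300))
cv2.imwrite('pics/c14.png',o[:,:,::-1])
E
```

```text
{'t': 36.4667, 'qpos': [0.5965, 0.7724, 1.2282, 0.0004, 1.141, 0.5503], 'tool_pos': [0.5704, 0.4436, 0.1108], 'ee_rot': [0.6906, 0.7232, 0.0, -0.0002], 'wrist_force': [-0.3244, 0.4031, -0.9929], 'grasp_force': 39.9998, 'opening': 0.0333}
[225.5180628  181.06055303]
bar [ 0.6686 -0.3506] [0.06  0.055] -8.6 [393, 152, 24, 24, 437]
bar [0.5727 0.3618] [0.175 0.033] -87.9 [78, 202, 73, 18, 920]
bar [ 0.4131 -0.5565] [0.251 0.227] -80.4 [440, 227, 120, 96, 852]
bar [ 0.4807 -0.1148] [0.125 0.034] -85.7 [286, 235, 53, 18, 669]
```

View pics/c14.png

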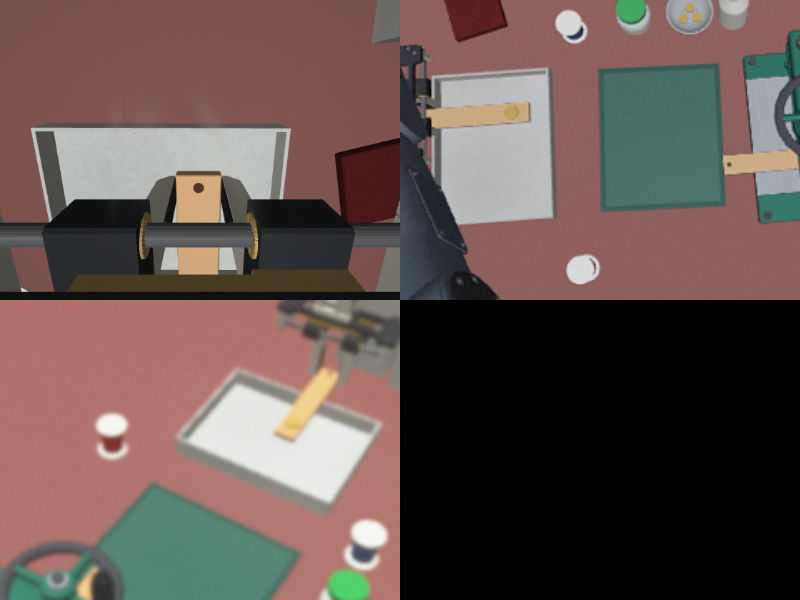

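```bash
python3 - <<'E'
from h import *
print('far wall outer top', atz('wrist',(160*1.4,124.5*1.4),.035), 'inner', atz('wrist',(160*1.4,129*1.4),.035))
f=.7
for u,v in ((434,150),(553,150)): print(atz('top',(60+(u-400)*f,130+v*f),.035))
print('near', atz('top',(60+(548-400)*f,130+75*f),.035), 'bar dot end', atz('wrist',(198*1.4,172*1.4),.121))
E
```

```text
far wall outer top [0.52885855 0.47512205 0.035     ] inner [0.5288492  0.47030437 0.035     ]
[0.52643157 0.46986788 0.035     ]
[0.51995034 0.25360668 0.035     ]
near [0.65980444 0.2643318  0.035     ] bar dot end [0.56999217 0.4563647  0.121     ]
```

Bar a spans y≈0.276–0.456, inside the tray walls (0.262–0.470). Lower and release it.

Emit:
carry_out(
  targets=[
    [[1,0,0,0.03,0,0,0],[1,0,0,0.06,0,0,0],[1,0,0,0.085,0,0,0],[1,0,0,0.098,0,0,0],[1,0,0,0.104,0,0,0],[1,0,0,0.104,0,0,0],[-0.2,0,0,0.104,0,0,0],[-0.2,0,0,0.104,0,0,0],[-0.2,0,0,0.104,0,0,0],[-0.2,0,0,0.104,0,0,0],[-0.2,0,0,0.06,0,0,0],[-0.2,0,0,0.02,0,0,0],[-0.2,0,0,-0.02,0,0,0],[-0.2,0,0,-0.05,0,0,0]],
  ],
)

```text
t: 37.78
tool_pos: [0.5722, 0.4419, 0.1655]
ee_rot: [0.691, 0.722, 0.002, 0.0]
wrist_force: [0.6, 1.4, 0.5]
opening: 0.0557
grasp_force: 0.0
```

```bash
python3 - <<'E'
from h import *
s=st(); bars('top',.014,save('top','t15.png')); plan(P2W(-.205,-.0455,.16),93.2)
E
```

```text
{'t': 37.7833, 'qpos': [0.5933, 0.7175, 1.1893, 0.0, 1.2307, 0.5493], 'tool_pos': [0.5722, 0.4419, 0.1655], 'ee_rot': [0.6914, 0.7225, 0.002, 0.0004], 'wrist_force': [0.5682, 1.3555, 0.5012], 'grasp_force': 0.0, 'opening': 0.0557}
bar [ 0.6974 -0.3814] [0.066 0.06 ] -8.6 [393, 152, 24, 24, 436]
bar [0.5737 0.3624] [0.179 0.032] -87.7 [95, 209, 68, 17, 787]
bar [ 0.4169 -0.6073] [0.275 0.249] -80.4 [440, 227, 120, 96, 854]
bar [ 0.4905 -0.1225] [0.138 0.036] -86.5 [286, 235, 53, 18, 672]
shift [-0.437, -0.1132, 0.0077] turn [0.12, -0.07, -0.14] rows>= 10.827460918043299
```

Bar a lies flat in the tray. Return for bar b.

Emit:
carry_out(
  targets=[
    [[-0.2,-0.03,-0.008,0,0,0,0],[-0.2,-0.07,-0.018,0,0,0,0],[-0.2,-0.11,-0.028,0,0,0,0],[-0.2,-0.15,-0.038,0,0,0,-0.14],[-0.2,-0.19,-0.048,0,0,0,-0.14],[-0.2,-0.23,-0.058,0,0,0,-0.14],[-0.2,-0.27,-0.07,0,0,0,-0.14],[-0.2,-0.31,-0.08,0.005,0,0,-0.14],[-0.2,-0.35,-0.09,0.0077,0,0,-0.14],[-0.2,-0.39,-0.1,0.0077,0,0,-0.14],[-0.2,-0.42,-0.11,0.0077,0,0,-0.14],[-0.2,-0.437,-0.1132,0.0077,0,0,-0.14],[-0.2,-0.437,-0.1132,0.0077,0,0,-0.14],[-0.2,-0.437,-0.1132,0.0077,0,0,-0.14]],
  ],
)

```text
t: 39.0
tool_pos: [0.4777, -0.0005, 0.1535]
ee_rot: [0.688, 0.726, 0.0, 0.0]
wrist_force: [0.3, 1.0, 0.5]
opening: 0.0559
grasp_force: 0.0
```

```bash
python3 - <<'E'
from h import *
s=st(); print(W2P(s['tool_pos'])); b=save('wrist','w16.png'); bars('wrist',.06,b); bars('top',.06,save('top','t16.png'))
plan(P2W(-.205,-.0455,.0505),93.2)
E
```

```text
{'t': 39.0, 'qpos': [-0.0986, 0.3059, 1.8993, 0.0002, 0.9355, -0.153], 'tool_pos': [0.4777, -0.0005, 0.1535], 'ee_rot': [0.6877, 0.726, 0.0003, 0.0003], 'wrist_force': [0.3182, 0.953, 0.5038], 'grasp_force': 0.0, 'opening': 0.0559}
[-0.2030283  -0.04799274  0.15354266]
bar [ 0.4834 -0.0708] [0.042 0.033] 92.4 [261, 269, 39, 43, 1491]
bar [ 0.4881 -0.152 ] [0.032 0.043] -85.9 [263, 347, 35, 38, 1308]
bar [ 0.6849 -0.368 ] [0.063 0.058] -8.6 [393, 152, 24, 24, 440]
bar [0.566  0.3471] [0.172 0.031] -87.7 [95, 209, 68, 17, 782]
bar [ 0.4153 -0.5853] [0.264 0.239] -80.4 [440, 227, 120, 96, 856]
bar [ 0.4854 -0.1299] [0.11  0.036] -88.4 [295, 235, 44, 17, 551]
shift [0.0008, 0.0023, 0.1029] turn [0.01, -0.0, 0.01] rows>= 2.467543761225208
```

Emit:
carry_out(
  targets=[
    [[-0.2,0,0.0015,0.035,0,0,0],[-0.2,0,0.0015,0.07,0,0,0],[-0.2,0,0.0015,0.103,0,0,0],[-0.2,0,0.0015,0.103,0,0,0],[-0.2,-0.03,0.0015,0.103,0,0,0],[-0.2,-0.055,0.0015,0.103,0,0,0],[-0.2,-0.066,0.0015,0.103,0,0,0],[-0.2,-0.066,0.0015,0.103,0,0,0],[1,-0.066,0.0015,0.103,0,0,0],[1,-0.066,0.0015,0.103,0,0,0],[1,-0.066,0.0015,0.103,0,0,0],[1,-0.066,0.0015,0.103,0,0,0],[1,-0.066,0.0015,0.103,0,0,0],[1,-0.066,0.0015,0.103,0,0,0],[1,-0.066,0.0015,0.103,0,0,0]],
  ],
)

```text
t: 40.35
tool_pos: [0.4828, -0.0652, 0.0504]
ee_rot: [0.687, 0.727, 0.0, -0.0]
wrist_force: [-0.8, 7.7, 4.2]
opening: 0.0336
grasp_force: 40.0
```

```bash
python3 - <<'E'
from h import *
s=st(); print(W2P(s['tool_pos'])); plan([.483,.441,.112],92.5)
E
```

```text
{'t': 40.35, 'qpos': [-0.2303, 0.4955, 1.9395, 0.0012, 0.7067, -0.2873], 'tool_pos': [0.4828, -0.0652, 0.0504], 'ee_rot': [0.687, 0.7267, 0.0003, -0.0003], 'wrist_force': [-0.7691, 7.6623, 4.1746], 'grasp_force': 40.005, 'opening': 0.0336}
[-0.13808579 -0.04655911  0.05042337]
shift [0.5055, 0.0286, -0.0612] turn [0.0, -0.01, 0.14] rows>= 12.229252715062435
```

Emit:
carry_out(
  targets=[
    [[1,0.01,0,-0.004,0,0,0],[1,0.03,0,-0.006,0,0,0],[1,0.055,0,-0.008,0,0,0],[1,0.08,0,-0.015,0,0,0],[1,0.11,0.002,-0.03,0,0,0],[1,0.14,0.004,-0.05,0,0,0],[1,0.17,0.006,-0.061,0,0,0],[1,0.2,0.008,-0.061,0,0,0],[1,0.23,0.01,-0.061,0,0,0],[1,0.26,0.012,-0.061,0,0,0.05],[1,0.29,0.014,-0.061,0,0,0.1],[1,0.32,0.016,-0.061,0,0,0.14],[1,0.35,0.018,-0.061,0,0,0.14],[1,0.38,0.02,-0.061,0,0,0.14],[1,0.41,0.022,-0.061,0,0,0.14],[1,0.44,0.025,-0.061,0,0,0.14],[1,0.47,0.028,-0.061,0,0,0.14],[1,0.49,0.0286,-0.061,0,0,0.14],[1,0.504,0.0286,-0.061,0,0,0.14],[1,0.504,0.0286,-0.061,0,0,0.14]],
  ],
)

```text
t: 42.02
tool_pos: [0.4819, 0.4414, 0.111]
ee_rot: [0.691, 0.723, 0.0, -0.0]
wrist_force: [0.3, 0.6, -2.0]
opening: 0.0335
grasp_force: 40.0
```

```bash
python3 - <<'E'
from h import *
s=st(); a=save('top','t17.png'); bars('top',.12,a); b=save('wrist','w17.png'); bars('wrist',.121,b)
E
```

```text
{'t': 42.0167, 'qpos': [0.6703, 0.6516, 1.4526, 0.0002, 1.0373, 0.6242], 'tool_pos': [0.4819, 0.4414, 0.111], 'ee_rot': [0.6906, 0.7232, 0.0001, -0.0001], 'wrist_force': [0.2874, 0.5901, -1.9872], 'grasp_force': 39.9981, 'opening': 0.0335}
bar [ 0.6686 -0.3507] [0.06  0.055] -8.6 [393, 152, 24, 24, 435]
bar [0.5559 0.3271] [0.163 0.029] -87.7 [95, 209, 68, 17, 791]
bar [ 0.4131 -0.5565] [0.251 0.227] -80.4 [440, 227, 120, 96, 853]
bar [0.4851 0.3613] [0.175 0.034] -86.9 [77, 238, 74, 19, 964]
bar [0.5345 0.4569] [0.043 0.02 ] 92.2 [359, 201, 46, 78, 2913]
bar [0.482  0.4325] [0.033 0.038] -85.9 [246, 247, 64, 65, 3867]
bar [0.4845 0.3773] [0.033 0.026] 2.6 [249, 347, 58, 38, 2166]
```

Bar b is centred at y≈0.362, inside the tray. Lower, release and withdraw.

Emit:
carry_out(
  targets=[
    [[1,0,0,0.03,0,0,0],[1,0,0,0.06,0,0,0],[1,0,0,0.085,0,0,0],[1,0,0,0.098,0,0,0],[1,0,0,0.104,0,0,0],[1,0,0,0.104,0,0,0],[-0.2,0,0,0.104,0,0,0],[-0.2,0,0,0.104,0,0,0],[-0.2,0,0,0.104,0,0,0],[-0.2,0,0,0.104,0,0,0],[-0.2,0,0,0.06,0,0,0],[-0.2,0,0,0.02,0,0,0],[-0.2,0,0,-0.02,0,0,0],[-0.2,-0.03,0,-0.06,0,0,0],[-0.2,-0.07,0,-0.1,0,0,0],[-0.2,-0.11,0,-0.13,0,0,0],[-0.2,-0.15,0,-0.15,0,0,0],[-0.2,-0.19,0,-0.15,0,0,0],[-0.2,-0.22,0,-0.15,0,0,0],[-0.2,-0.22,0,-0.15,0,0,0]],
  ],
)

```text
t: 43.78
tool_pos: [0.4929, 0.2155, 0.2632]
ee_rot: [0.692, 0.722, 0.001, 0.001]
wrist_force: [0.5, -0.1, -0.3]
opening: 0.0558
grasp_force: 0.0
```

```bash
python3 - <<'E'
from h import *
s=st(); a=save('top','t18.png'); bars('top',.014,a); b=save('wrist','w18.png'); c=save('scene','s18.png')
o=np.zeros((600,800,3),np.uint8); o[:300,:400]=cv2.resize(b,(400,300));o[:300,400:]=cv2.resize(a[100:310,60:340],(400,300));o[300:,:400]=cv2.resize(c[120:270,230:430],(400,300),interpolation=3);o[300:,400:]=cv2.resize(c[230:350,160:320],(400,300),interpolation=3)
cv2.imwrite('pics/c18.png',o[:,:,::-1])
E
```

```text
{'t': 43.7833, 'qpos': [0.3261, 0.2844, 1.6297, -0.0009, 1.225, 0.2842], 'tool_pos': [0.4929, 0.2155, 0.2632], 'ee_rot': [0.692, 0.7219, 0.0009, 0.0009], 'wrist_force': [0.545, -0.0757, -0.2938], 'grasp_force': 0.0, 'opening': 0.0558}
bar [ 0.6978 -0.3779] [0.068 0.061] -46.9 [392, 152, 25, 24, 447]
bar [ 0.4172 -0.6073] [0.275 0.249] -80.4 [440, 223, 120, 100, 882]
```

View pics/c18.png

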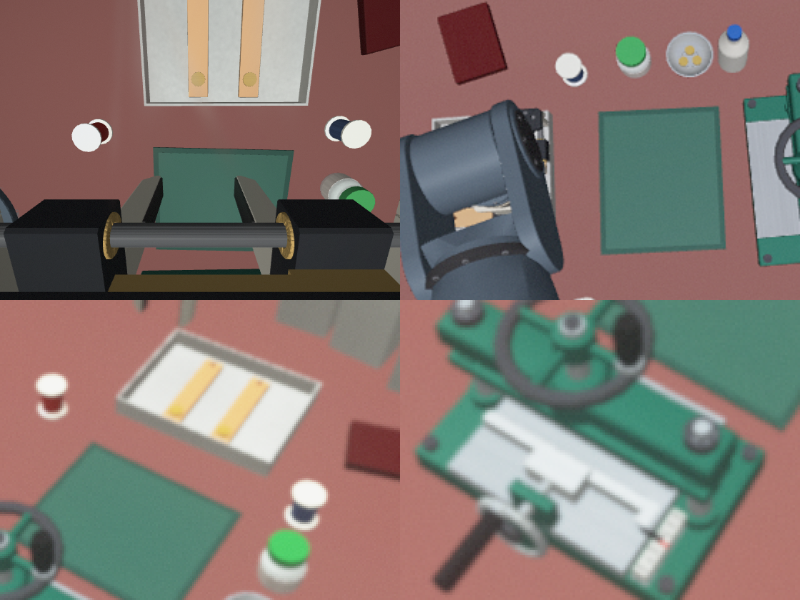

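Both bars lie flat in the tray, studs up (stud ends at about (198,80) and (250,80) in the wrist view). The pointer is at the red line, the wheel is up, and the other things are untouched.

```bash
python3 -c "
from station import sign_off
print(sign_off())"
```

```text
the job is handed in; nothing more can be done
None
```

I handed the job in at about 44 s of the 210 s allowed. The final pictures show both bars flat in the tray, studs up, with the gauge at its red line and the platen up; the hand-in gave no verdict, and stud depth was judged only from the near-full wheel turn (about 6.2 of 6.28 rad).

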